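Clamp, load and turn the tube mixer

TASK

Get the tube mixer going: set one orange wedge nose first into each of the two clamp channels on its deck and tap it forward until its head stops against the clamp and it goes no further. Then stand every cup of tubes upright in a blue holder of its own on the carousel, and finally turn the carousel by its crank anticlockwise (seen from above) a full turn until it meets its stop, with the cups in place. Leave the roll of tape where it lies.

Things in the scene. Friction and masses are not known exactly. Their poses are not given: they have to be found in the camera images.
- wedge_a: orange wedge, 110 mm long, about 120 g, lying flat. Origin: underside, mid width, at the shoulder between head and taper; x points to the nose. Head: x -40 to 0 mm, 36 mm wide (y), 30 high, parallel sides, good to grasp; taper: x 0 to 71 mm, 22 mm high, 24 mm wide at the shoulder, 14 at the nose. The two wedges are alike and fit either channel.
- wedge_b: orange wedge, 110 mm long, about 120 g, lying flat. Origin: underside, mid width, at the shoulder between head and taper; x points to the nose. Head: x -40 to 0 mm, 36 mm wide (y), 30 high, parallel sides, good to grasp; taper: x 0 to 71 mm, 22 mm high, 24 mm wide at the shoulder, 14 at the nose. The two wedges are alike and fit either channel.
- slot_left (a point): mouth centre of the left (+y) clamp channel on the deck, 12 mm above the desk, 165 mm from the mixer axis. x: driving direction, z up. Channel open above, 26 mm high, 76 long, 25 wide narrowing to 13; the blue outer jaw is sprung: the last 20 mm need a 4 to 10 N push, then friction holds. Wedge home: its origin here. 100 mm of free deck before the mouth.
- slot_right (a point): mouth centre of the right (-y) clamp channel on the deck, 12 mm above the desk, 165 mm from the mixer axis. x: driving direction, z up. Channel open above, 26 mm high, 76 long, 25 wide narrowing to 13; the blue outer jaw is sprung: the last 20 mm need a 4 to 10 N push, then friction holds. Wedge home: its origin here. 100 mm of free deck before the mouth.
- cup_1: clear cup holding pink-capped tubes, upright on the desk at the start, 66 mm high over the tubes (rim 54 mm), about 40 mm across at the foot and 49 mm at the rim, about 60 g. Origin: centre of the underside; z up. May be absent (then None).
- cup_2: clear cup holding pink-capped tubes, upright on the desk at the start, 66 mm high over the tubes (rim 54 mm), about 40 mm across at the foot and 49 mm at the rim, about 60 g. Origin: centre of the underside; z up. May be absent (then None).
- cup_3: clear cup holding pink-capped tubes, upright on the desk at the start, 66 mm high over the tubes (rim 54 mm), about 40 mm across at the foot and 49 mm at the rim, about 60 g. Origin: centre of the underside; z up. May be absent (then None).
- holder_1 (a point): centre of the floor of a blue ring holder on the carousel, 75 mm from the axis, turning with it; the floor is 32 mm above the desk, the ring 56 mm inside, 64 mm outside, 14 mm high (its top 46 mm above the desk). Any cup may stand in any holder.
- holder_2 (a point): centre of the floor of a blue ring holder on the carousel, 75 mm from the axis, turning with it; the floor is 32 mm above the desk, the ring 56 mm inside, 64 mm outside, 14 mm high (its top 46 mm above the desk). Any cup may stand in any holder.
- holder_3 (a point): centre of the floor of a blue ring holder on the carousel, 75 mm from the axis, turning with it; the floor is 32 mm above the desk, the ring 56 mm inside, 64 mm outside, 14 mm high (its top 46 mm above the desk). Any cup may stand in any holder.
- mixer_axis (a point): point on the carousel's upright axis at the height of the disc's top, 32 mm above the desk; its frame is that of the fixed mixer (x = driving direction of the wedges). The disc is 220 mm across.
- crank_top (a point): top centre of the upright black crank grip, 114 mm above the desk: a free-spinning rod 18 mm thick and 76 mm high, standing on the disc 75 mm from the axis, a quarter turn from the nearest holders
- carousel (a joint): angle of the carousel in rad, growing anticlockwise seen from above; starts between 0 and 0.3 and has a hard stop at 6.8, a full turn and a little more. Turning takes less than 2 N at the grip; it stays where it is left.
- tape: bystander: roll of tan tape lying flat before the mixer, 100 mm across, 25 mm high, origin centre of underside
Not all that is in view belongs to the job. What is shaped like the cup_2 but purple is not meant.

How it is judged:
By the outcome, as a careful person would: the job done as asked, in the order asked, and still so for the second after the job is handed in, with the robot touching nothing.
Of cup_1, cup_2, cup_3 only 2 to 3 are there at a start; the rules pass over those that are not, and their reading is None.
At some moment in a run one of wedge_a, wedge_b may be knocked a few centimetres aside while the robot is not near it.
It also fails if it takes over 208 s, if anything falls off the work surface, if the arm or the gripper's body presses on something with over 40 N, if the wrist force passes 120 N, or if a joint passes its speed limit or range.

ROBOT

A 6-joint arm with a two-finger parallel gripper is mounted at the origin on a cart in front of the work surface, level with it; the furniture and walls round the work are solid. World frame = base frame: x ahead of the robot, y to its left, z up, the work surface at z = 0. Lengths are in m, angles in rad, forces in N, time in s.
With the tool pointing down it reaches from about 0.325 to 0.775 m from the base axis. Payload 9.3 kg.
Tool frame: the origin (TCP) lies on the front face of the gripper's body, between the roots of the fingers; the fingertips stand 73 mm ahead of it and the grasp point (between the pads) lies 54 mm ahead of it; z points along the fingers, y is the line along which they close (so a half turn about z gives the same grasp; the last joint's range is limited). The gripper opens to 85 mm and grips with 20 to 120 N. Pads are 22 mm wide; open, the fingers measure 114 mm over their backs; the gripper's body (76 mm by 85 mm) begins 54 mm behind the grasp point. The pads swing forward as they close: fully open they stand 13 mm farther back than shut.
Start: joints at [-1.483, 0.259, 0.021, 1.334, 0, 1.418], TCP at [0.131, -0.534, 0.304] pointing down, gripper open.
Joint ranges: [-3.04, 3.04], [-0.91, 1.82], [-1.04, 1.36], [-1.92, 1.95], [-1.52, 1.45], [-3.14, 3.14]. Speed limits (rad/s): [2.22, 2.22, 2.79, 3.14, 3.14, 3.14].

INTERFACE

Orientations are given as a rotation vector (axis times angle).
In Python, from workcell import bot, viewer gives the robot as it stands.
- The arm moves only by the tool play_rows, never from a script. Its argument "motion" is a list of rows, each an object of numbers: "ax", "ay", "az": the turn, a rotation vector about the tool's x, y, z in rad; "tx", "ty", "tz": the shift along the tool's x, y, z in m; "grip": the closure, from -1 (fully open) to 1 (shut). In form: [{"ax": .., "ay": .., "az": .., "tx": .., "ty": .., "tz": .., "grip": ..}, ...]. A call has 1 to 12 rows; each row shifts and turns the commanded pose from where the row before left it, along the tool's axes as they then stand; what a row does not reach is not made up. A row lasts 1/12 s, in which the tool goes at most 41.7 mm and 7.16 degrees, less where a joint would pass 70% of its speed; a pose out of reach is approached as far as the arm can. A call is refused whole if a number of a shift passes 0.0417 or a number of a turn 0.125, either way. A call with a gripper value outside its range is refused whole. The fingers move at their own pace and stop on an object; "newtons" is the grip in N (left out, the last holds). Time passes only in rows, so rows that do not move let the fingers close. It gives the time, the measured TCP pose, the force, the opening and the grip force at its end, in the units of the state.
- bot.read_state(): the state, without advancing time (a new reading comes with each control period).
- viewer.snapshot(name): name is "side" or "top"; returns a dict with "image" (420x560x3 uint8, red, green, blue), "fov_y" (degrees; the focal length in pixels is half the picture's height over the tangent of half this angle, whatever the lens; pixels are square), "cx", "cy" (the principal point, pixels), "R" (3x3) and "t" (3): a world point X has camera coordinates R X + t. Camera axes: x right, y down, z forward; pixel columns grow to the right and rows downward; lengths in m; the calibration is good to about 2 mm. A picture is of the moment at which its call begins. There is no depth.
- bot.close_job(): hands the job in; it is judged then, once.
The state is a dict: "time": time; "joint_pos": joint angles; "qvel": joint speeds; "tau": joint torques, N m; "ee_pos": TCP position; "eef_rot": TCP orientation; "ft_force": force on the tool from outside, world axes, zero at the start; "moment": the same for the moment, N m; "finger_gap": finger opening in m; "grip_force": force on a finger pad.
Only numpy, scipy, OpenCV 4.12 (cv2) and the standard library are available. Lean on these libraries where they do the work, as an engineer would, in place of code of your own. Each camera call takes 0.05 s, during which the arm holds its last target. There are 200 camera calls.

## Working session

There is one attempt and no reset: what is moved stays moved. The work goes in short steps, Python scripts to look and compute and a tool call to move; the robot and the scene stay as the last step left them, time stands still between calls to the robot, and variables do not carry over. Pictures are saved under pics/ and viewed, at most 14 in all, crops included, and the job is handed in when it is done.

Besides the shell and the picture viewer there is one more tool, called after "Call:" in YAML: its name, and indented under it one key for each argument. play_rows: Moves the arm, as the interface text tells. Its arguments: {"type":"object","properties":{"motion":{"type":"array"},"newtons":{"type":"number"}},"required":["motion"]}

```bash
mkdir -p pics; ls
cat > h.py <<'E'
import numpy as np, cv2
from workcell import bot, viewer
from scipy.spatial.transform import Rotation as Ro
def snap(n,save=None):
    s=viewer.snapshot(n); 
    if save: cv2.imwrite('pics/'+save+'.png',s['image'][:,:,::-1])
    return s
def K(s):
    f=s['image'].shape[0]/2/np.tan(np.radians(s['fov_y'])/2); return f
def proj(s,X):
    c=np.array(s['R'])@np.array(X,float)+np.array(s['t']); f=K(s); return np.array([s['cx']+f*c[0]/c[2],s['cy']+f*c[1]/c[2]])
def cast(s,uv,z):
    R=np.array(s['R']);C=-R.T@np.array(s['t']);f=K(s)
    d=R.T@np.array([(uv[0]-s['cx'])/f,(uv[1]-s['cy'])/f,1]); return C+d*(z-C[2])/d[2]
E
python3 - <<'E'
from h import *
for n in('side','top'):
    s=snap(n,n+'0'); print(n,{k:(np.round(v,3).tolist() if k!='image' else 0) for k,v in s.items()}, (-np.array(s['R']).T@s['t']).round(3))
print(bot.read_state())
E
```

```text
pics
side {'image': 0, 'fov_y': 44.67, 'cx': 281.295, 'cy': 220.788, 'R': [[0.953, -0.302, 0.002], [-0.105, -0.34, -0.935], [0.283, 0.891, -0.356]], 't': [-0.479, 0.142, 1.35]} [ 0.089 -1.299  0.615]
top {'image': 0, 'fov_y': 55.068, 'cx': 280.648, 'cy': 209.076, 'R': [[0.015, -1.0, 0.024], [-0.983, -0.019, -0.184], [0.184, -0.021, -0.983]], 't': [-0.014, 0.511, 1.131]} [0.294 0.019 1.206]
{'time': 0.1, 'joint_pos': array([-1.48261582e+00,  2.59146606e-01,  2.08172774e-02,  1.33368067e+00,
        7.25666747e-06,  1.41821159e+00]), 'qvel': array([-0.00036749, -0.00267211,  0.00131532, -0.00096828, -0.0013346 ,
       -0.0015121 ]), 'tau': array([ 4.17471383e-03, -5.56694233e+01,  3.45070410e+01,  1.16585777e-02,
       -1.83632765e-04,  1.81957148e-06]), 'ee_pos': array([ 0.13113573, -0.53396845,  0.30331272]), 'eef_rot': array([-3.11765216e+00, -3.77134703e-01, -7.27453594e-05]), 'ft_force': array([-1.01906775,  0.0058662 ,  1.09276559]), 'moment': array([ 0.06491566,  0.02894767, -0.00832609]), 'grip_force': 0.0, 'finger_gap': 0.08545856953428362}
```

View pics/top0.png

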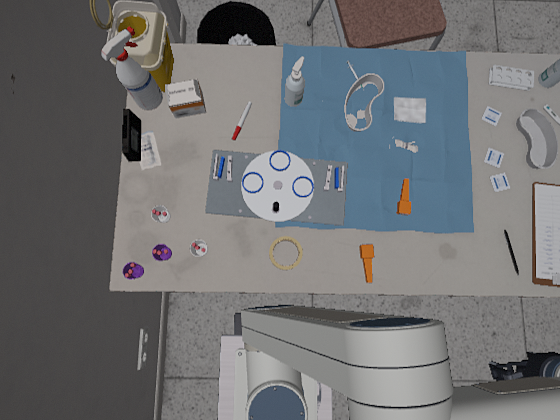

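View pics/side0.png

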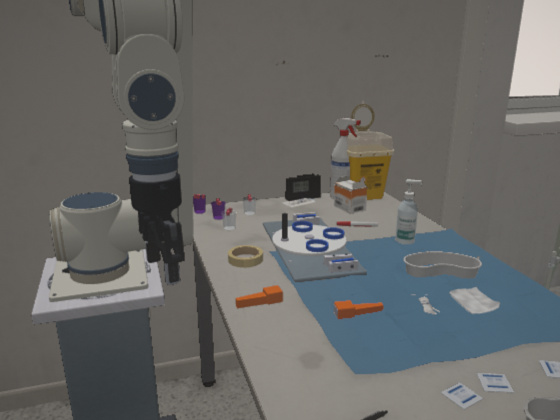

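Run:
```python
from h import *
im=cv2.imread('pics/top0.png')
c=cv2.resize(im[140:290,115:425],None,fx=2.58,fy=2.58,interpolation=cv2.INTER_CUBIC)
cv2.imwrite('pics/c1.png',c)
s=snap('top');h=cv2.cvtColor(s['image'],cv2.COLOR_RGB2HSV)
def comps(m,amin=15):
    n,l,st,ce=cv2.connectedComponentsWithStats(m.astype('uint8'))
    return [(st[i],ce[i],l==i) for i in range(1,n) if st[i,4]>=amin]
m=(h[...,0]>6)&(h[...,0]<16)&(h[...,1]>200)
for st,ce,_ in comps(m,60):
    print('orange',st,ce.round(1))
m=(h[...,0]>105)&(h[...,0]<125)&(h[...,1]>170)
for st,ce,_ in comps(m,15):
    if 200<ce[0]<350 and ce[1]>140: print('blue',st,ce.round(1),'holder top',cast(s,ce,.046).round(4),'z30',cast(s,ce,.035).round(4))
print([ (p,cast(s,p,0).round(3)) for p in [(160,214),(199,248),(162,253),(133,270)]])
```

```text
orange [171 102  32   9  63] [188.1 105.3]
orange [397 179  14  35 271] [404.2 199.5]
orange [360 245  14  37 290] [367.3 259.9]
blue [270 150  20  11  28] [279.2 153.9] holder top [0.68   0.0018 0.046 ] z30 [0.6836 0.0016 0.035 ]
blue [218 157   7  21  73] [220.8 166.8] holder top [0.6361 0.175  0.046 ] z30 [0.6394 0.1765 0.035 ]
blue [271 165  13   6  16] [277.1 168.5] holder top [0.6344 0.0072 0.046 ] z30 [0.6376 0.0071 0.035 ]
blue [335 168   4  20  65] [336.2 178.2] holder top [ 0.6083 -0.1695  0.046 ] z30 [ 0.6113 -0.1712  0.035 ]
blue [242 172  21  10  30] [251.6 175.2] holder top [0.612  0.0828 0.046 ] z30 [0.615  0.0834 0.035 ]
blue [299 177  14   9  17] [306.6 179.2] holder top [ 0.6034 -0.081   0.046 ] z30 [ 0.6064 -0.082   0.035 ]
blue [293 187  13  10  19] [297.5 193.2] holder top [ 0.5601 -0.0542  0.046 ] z30 [ 0.5626 -0.0549  0.035 ]
[((160, 214), array([0.498, 0.358, 0.   ])), ((199, 248), array([0.397, 0.235, 0.   ])), ((162, 253), array([0.381, 0.344, 0.   ])), ((133, 270), array([0.33 , 0.425, 0.   ]))]
```

View pics/c1.png

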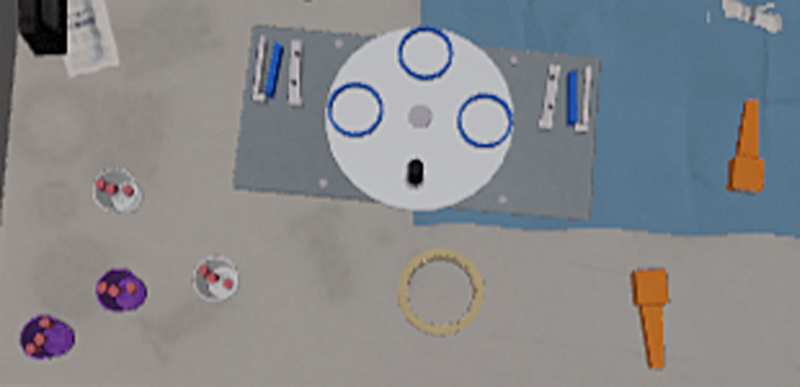

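```bash
cat >> h.py <<'E'
from scipy.optimize import least_squares
def comps(m,amin=15):
    n,l,st,ce=cv2.connectedComponentsWithStats(m.astype('uint8'),connectivity=8)
    return [(st[i],ce[i],l==i) for i in range(1,n) if st[i,4]>=amin]
def castn(s,pts,z): return np.array([cast(s,p,z)[:2] for p in pts])
def circ(P,r=None):
    c0=P.mean(0)
    if r: q=least_squares(lambda q:np.hypot(*(P-q).T)-r,c0,loss='soft_l1',f_scale=.002); return q.x
    q=least_squares(lambda q:np.hypot(*(P-q[:2]).T)-q[2],[*c0,.05],loss='soft_l1',f_scale=.002); return q.x
def wedges(s):
    h=cv2.cvtColor(s['image'],cv2.COLOR_RGB2HSV); m=(h[...,0]>4)&(h[...,0]<18)&(h[...,1]>190)
    out=[]
    for st,ce,mk in comps(m,100):
        P=castn(s,np.argwhere(mk)[:,::-1],.022); c=P.mean(0)
        w,v=np.linalg.eigh(np.cov((P-c).T)); a=v[:,1]
        t=(P-c)@a; n=(P-c)@v[:,0]
        if n[t>.02].std()>n[t<-.02].std(): a=-a; t=-t
        ext=(t.min(),t.max())
        # head end at t.min (z ~.03), nose end
        out.append(dict(px=ce.round(1),c=c.round(4),yaw=round(float(np.arctan2(a[1],a[0])),3),L=round(ext[1]-ext[0],4),head=(c+a*(ext[0]+.020)).round(4),shoulder=(c+a*(ext[0]+.04)).round(4)))
    return out
def q(v): return np.round(v,4)
E
python3 - <<'E'
from h import *
s=snap('top');h=cv2.cvtColor(s['image'],cv2.COLOR_RGB2HSV).astype(int)
for w in wedges(s): print(w)
H,S,V=h[...,0],h[...,1],h[...,2]
yy,xx=np.mgrid[:420,:560]
w=(V>185)&(S<40)&(xx>235)&(xx<320)&(yy>145)&(yy<228)
big=max(comps(w,100),key=lambda c:c[0][4]); print('disc',big[0])
cn=max(cv2.findContours(big[2].astype('uint8'),cv2.RETR_EXTERNAL,cv2.CHAIN_APPROX_NONE)[0],key=len)[:,0]
hull=cv2.convexHull(cn)[:,0]
D=circ(castn(s,cn,.032)); print('disc fit',D.round(4))
b=(H>104)&(H<125)&(S>110)&(np.hypot(xx-278,yy-185)<40)
for st,ce,mk in comps(b,20):
    P=castn(s,np.argwhere(mk)[:,::-1],.046); c=circ(P); print('ring',st,c.round(4),q(c[:2]-D[:2]),q(np.hypot(*(c[:2]-D[:2]))))
k=(V<60)&(np.hypot(xx-277,yy-206)<9)
for st,ce,mk in comps(k,5): print('crank',st,ce)
# deck
g=(S<60)&(V>90)&(V<150)&(xx>195)&(xx<360)&(yy>140)&(yy<232)
print('deckpix',np.median(s['image'][215,215:240],0),s['image'][200,200])
# cups
for p in [(160,214),(199,248)]:
    pm=((H>165)|(H<6))&(S>70)&(np.hypot(xx-p[0],yy-p[1])<12)
    wm=(np.hypot(xx-p[0],yy-p[1])<13)
    pts=np.argwhere(pm)[:,::-1]; print('cup caps',len(pts),q(castn(s,pts,.066).mean(0)))
for nm,p in dict(dl=(253,25),dr=(600,60),br=(590,218),bl=(233,188)).items():
    print(nm,q(cast(s,(115+p[0]/2.58,140+p[1]/2.58),.012)))
im=s['image'][145:225,200:355]; cv2.imwrite('pics/c2.png',cv2.resize(im,None,fx=5.1,fy=5.1,interpolation=cv2.INTER_CUBIC)[:,:,::-1])
E
```

```text
{'px': array([404.5, 198.9]), 'c': array([ 0.5547, -0.3801]), 'yaw': -0.12, 'L': np.float64(0.1092), 'head': array([ 0.5287, -0.377 ]), 'shoulder': array([ 0.5486, -0.3794])}
{'px': array([367.2, 259.8]), 'c': array([ 0.3694, -0.2621]), 'yaw': -3.085, 'L': np.float64(0.1056), 'head': array([ 0.3933, -0.2608]), 'shoulder': array([ 0.3733, -0.2619])}
disc [ 242  151   71   70 2594]
disc fit [0.5807 0.0066 0.0998]
ring [270 149  20  22  90] [6.612e-01 5.000e-04 2.980e-02] [ 0.0804 -0.0061] 0.0807
ring [242 172  21  21  86] [0.5913 0.0801 0.0297] [0.0105 0.0735] 0.0743
ring [292 176  22  21  84] [ 0.5813 -0.069   0.0296] [ 0.0006 -0.0756] 0.0756
crank [273 202   6  10  47] [275.74468085 206.42553191]
deckpix [126. 124. 123.] [150 145 140]
cup caps 46 [0.4913 0.3449]
cup caps 40 [0.3953 0.2286]
dl [0.7002 0.2057 0.012 ]
dr [ 0.666  -0.2107  0.012 ]
br [ 0.4743 -0.1961  0.012 ]
bl [0.5018 0.2197 0.012 ]
```

View pics/c2.png

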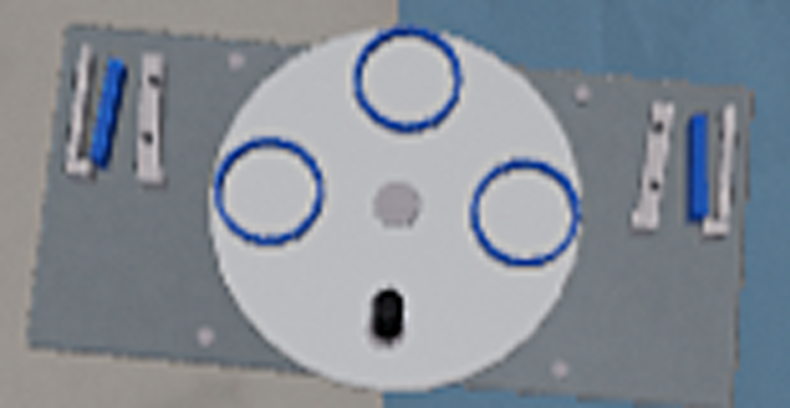

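Run:
```python
from h import *
s=snap('top'); A=np.array([.586,.0055]); y=-.073; R=np.array([[np.cos(y),-np.sin(y)],[np.sin(y),np.cos(y)]])
f=lambda n,p,z:print(n,q(cast(s,(200+p[0]/5.1,145+p[1]/5.1),z)),'mixer frame',q(R.T@(cast(s,(200+p[0]/5.1,145+p[1]/5.1),z)[:2]-A)))
f('hub',(397,205),.034)
f('L inner bottom end',(150,183),.012);f('L inner top end',(152,53),.038)
f('L inner left edge mouth',(139,175),.038);f('L blue right mouth',(109,165),.012)
f('L inner left edge far',(141,60),.038);f('L blue right far',(125,65),.012)
f('R inner bottom end',(645,228),.012);f('R inner far end',(662,102),.038)
f('R inner right edge mouth',(657,222),.038);f('R blue left mouth',(688,218),.012)
f('R inner right edge far',(673,108),.038);f('R blue left far',(690,116),.012)
f('crank top front',(388,300),.114)
for sg in(1,-1):
  for dx in (.035,):print(sg,q(A+R@[dx-.035,sg*.165]))
S=snap('side');print('side slots',[proj(S,[*(A+R@[0,sg*.165]),.012]).round(1) for sg in(1,-1)], 'axis',proj(S,[*A,.032]).round(1))
im=S['image'][190:330,220:390]; cv2.imwrite('pics/c3.png',cv2.resize(im,None,fx=4.2,fy=4.2,interpolation=cv2.INTER_CUBIC)[:,:,::-1])
```

```text
hub [0.5862 0.0041 0.034 ] mixer frame [ 0.0003 -0.0014]
L inner bottom end [0.6021 0.1515 0.012 ] mixer frame [0.0054 0.1468]
L inner top end [0.6746 0.1505 0.038 ] mixer frame [0.0778 0.1511]
L inner left edge mouth [0.6001 0.1552 0.038 ] mixer frame [0.0031 0.1504]
L blue right mouth [0.6127 0.1764 0.012 ] mixer frame [0.0141 0.1724]
L inner left edge far [0.6701 0.1568 0.038 ] mixer frame [0.0729 0.157 ]
L blue right far [0.6751 0.1694 0.012 ] mixer frame [0.077 0.17 ]
R inner bottom end [ 0.5806 -0.1448  0.012 ] mixer frame [ 0.0056 -0.1503]
R inner far end [ 0.6512 -0.1518  0.038 ] mixer frame [ 0.0765 -0.1521]
R inner right edge mouth [ 0.5782 -0.1483  0.038 ] mixer frame [ 0.0034 -0.154 ]
R blue left mouth [ 0.5873 -0.1707  0.012 ] mixer frame [ 0.0142 -0.1756]
R inner right edge far [ 0.6477 -0.1583  0.038 ] mixer frame [ 0.0735 -0.1589]
R blue left far [ 0.6508 -0.1725  0.012 ] mixer frame [ 0.0776 -0.1728]
crank top front [0.5132 0.0091 0.114 ] mixer frame [-0.0729 -0.0017]
1 [0.598  0.1701]
-1 [ 0.574  -0.1591]
side slots [array([293.6, 224. ]), array([324.9, 267.5])] axis [307.8 237.3]
```

View pics/c3.png

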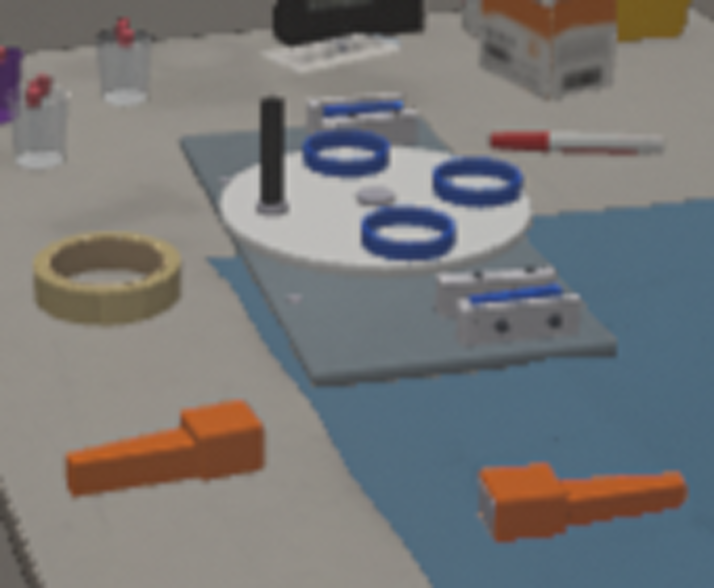

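```bash
cat > plan.py <<'E'
import sys,numpy as np
from h import *
def plan(x,y,z,phi=None):
    st=bot.read_state(); p=np.array(st['ee_pos']); R=Ro.from_rotvec(st['eef_rot']).as_matrix()
    cur=np.arctan2(R[1,0],R[0,0]); 
    if phi is None: phi=cur
    d=np.array([x,y,z])-p; dphi=(phi-cur+np.pi)%(2*np.pi)-np.pi
    tx=[np.cos(phi),np.sin(phi)];ty=[np.sin(phi),-np.cos(phi)]
    v=np.array([d[:2]@tx,d[:2]@ty,-d[2]])
    print('az',round(-dphi,3),'then t',v.round(4),'norm rows(36mm)',round(np.linalg.norm(v)/.036,1),'| pos',p.round(4),'phi',round(cur,3),'j6',round(st['joint_pos'][5],2),'F',np.round(st['ft_force'],1),'gap',round(st['finger_gap'],4),'grip',round(st['grip_force'],1),'t',round(st['time'],1),'zaxis',R[:,2].round(3))
if __name__=='__main__': plan(*map(float,sys.argv[1:]))
E
python3 plan.py .393 -.26 .16 .057
```

```text
az 0.184 then t [ 0.277  -0.2587  0.1437] norm rows(36mm) 11.3 | pos [ 0.1312 -0.5341  0.3037] phi 0.241 j6 1.42 F [-0.5 -1.   0.4] gap 0.0856 grip 0.0 t 0.3 zaxis [-0.  0. -1.]
```

Call:
play_rows:
  motion:
    - {"az": 0.092, "grip": -1}
    - {"az": 0.092, "grip": -1}
    - {"tx": 0.028, "ty": -0.026, "tz": 0.0, "grip": -1}
    - {"tx": 0.028, "ty": -0.026, "tz": 0.0, "grip": -1}
    - {"tx": 0.028, "ty": -0.026, "tz": 0.0, "grip": -1}
    - {"tx": 0.028, "ty": -0.026, "tz": 0.0, "grip": -1}
    - {"tx": 0.028, "ty": -0.026, "tz": 0.0, "grip": -1}
    - {"tx": 0.028, "ty": -0.026, "tz": 0.0, "grip": -1}
    - {"tx": 0.028, "ty": -0.026, "tz": 0.0, "grip": -1}
    - {"tx": 0.028, "ty": -0.026, "tz": 0.0, "grip": -1}
    - {"tx": 0.028, "ty": -0.026, "tz": 0.0, "grip": -1}
    - {"tx": 0.025, "ty": -0.024, "tz": 0.0, "grip": -1}
  newtons: 40

```text
invalid input at $.motion[0]: expected keys ax, ay, az, tx, ty, tz, grip
```

```bash
python3 - <<'E'
from h import *
s=snap('top','t1')
for w in wedges(s): print(w)
E
python3 plan.py .393 -.26 .075 .057
```

```text
{'px': array([404.5, 199.1]), 'c': array([ 0.5542, -0.3801]), 'yaw': -0.113, 'L': np.float64(0.1091), 'head': array([ 0.5288, -0.3772]), 'shoulder': array([ 0.5487, -0.3794])}
{'px': array([367.2, 259.8]), 'c': array([ 0.3696, -0.2622]), 'yaw': -3.083, 'L': np.float64(0.1056), 'head': array([ 0.3933, -0.2608]), 'shoulder': array([ 0.3734, -0.2619])}
az 0.184 then t [ 0.277  -0.2587  0.2287] norm rows(36mm) 12.3 | pos [ 0.1312 -0.5341  0.3037] phi 0.241 j6 1.42 F [-0.  -0.4  0.1] gap 0.0854 grip 0.0 t 0.3 zaxis [-0.  0. -1.]
```

All keys are needed in each row.

Call:
play_rows:
  motion:
    - {"ax": 0, "ay": 0, "az": 0.092, "tx": 0, "ty": 0, "tz": 0, "grip": -1}
    - {"ax": 0, "ay": 0, "az": 0.092, "tx": 0, "ty": 0, "tz": 0, "grip": -1}
    - {"ax": 0, "ay": 0, "az": 0, "tx": 0.028, "ty": -0.026, "tz": 0.01, "grip": -1}
    - {"ax": 0, "ay": 0, "az": 0, "tx": 0.028, "ty": -0.026, "tz": 0.01, "grip": -1}
    - {"ax": 0, "ay": 0, "az": 0, "tx": 0.028, "ty": -0.026, "tz": 0.01, "grip": -1}
    - {"ax": 0, "ay": 0, "az": 0, "tx": 0.028, "ty": -0.026, "tz": 0.01, "grip": -1}
    - {"ax": 0, "ay": 0, "az": 0, "tx": 0.028, "ty": -0.026, "tz": 0.01, "grip": -1}
    - {"ax": 0, "ay": 0, "az": 0, "tx": 0.028, "ty": -0.026, "tz": 0.01, "grip": -1}
    - {"ax": 0, "ay": 0, "az": 0, "tx": 0.028, "ty": -0.026, "tz": 0.01, "grip": -1}
    - {"ax": 0, "ay": 0, "az": 0, "tx": 0.028, "ty": -0.026, "tz": 0.01, "grip": -1}
    - {"ax": 0, "ay": 0, "az": 0, "tx": 0.028, "ty": -0.026, "tz": 0.01, "grip": -1}
    - {"ax": 0, "ay": 0, "az": 0, "tx": 0.025, "ty": -0.025, "tz": 0.01, "grip": -1}
  newtons: 40

```text
time: 1.35
ee_pos: [0.3942, -0.2582, 0.2036]
eef_rot: [3.14, 0.089, 0.001]
ft_force: [0.5, -0.9, -0.2]
finger_gap: 0.0853
grip_force: 0.0
```

```bash
python3 plan.py .393 -.26 .075 .057
python3 - <<'E'
from h import *
s=snap('side','s1')
R=Ro.from_rotvec(bot.read_state()['eef_rot']).as_matrix()
E
```

```text
az -0.0 then t [-0.0013  0.0018  0.1286] norm rows(36mm) 3.6 | pos [ 0.3942 -0.2582  0.2036] phi 0.057 j6 2.33 F [ 0.5 -0.9 -0.2] gap 0.0853 grip 0.0 t 1.4 zaxis [ 0.001 -0.    -1.   ]
```

View pics/s1.png

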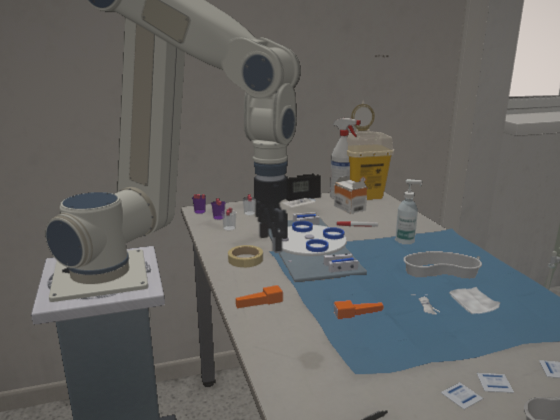

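Call:
play_rows:
  motion:
    - {"ax": 0, "ay": 0, "az": 0, "tx": 0, "ty": 0, "tz": 0.03, "grip": -1}
    - {"ax": 0, "ay": 0, "az": 0, "tx": 0, "ty": 0.001, "tz": 0.03, "grip": -1}
    - {"ax": 0, "ay": 0, "az": 0, "tx": 0, "ty": 0, "tz": 0.03, "grip": -1}
    - {"ax": 0, "ay": 0, "az": 0, "tx": 0, "ty": 0, "tz": 0.02, "grip": -1}
    - {"ax": 0, "ay": 0, "az": 0, "tx": 0, "ty": 0, "tz": 0.018, "grip": -1}
    - {"ax": 0, "ay": 0, "az": 0, "tx": 0, "ty": 0, "tz": 0, "grip": 1}
    - {"ax": 0, "ay": 0, "az": 0, "tx": 0, "ty": 0, "tz": 0, "grip": 1}
    - {"ax": 0, "ay": 0, "az": 0, "tx": 0, "ty": 0, "tz": 0, "grip": 1}
    - {"ax": 0, "ay": 0, "az": 0, "tx": 0, "ty": 0, "tz": 0, "grip": 1}
    - {"ax": 0, "ay": 0, "az": 0, "tx": 0, "ty": 0, "tz": 0, "grip": 1}
    - {"ax": 0, "ay": 0, "az": 0, "tx": 0, "ty": 0, "tz": 0, "grip": 1}
    - {"ax": 0, "ay": 0, "az": 0, "tx": 0, "ty": 0, "tz": 0, "grip": 1}

```text
time: 2.4
ee_pos: [0.3936, -0.2615, 0.0774]
eef_rot: [3.138, 0.089, 0.003]
ft_force: [-0.3, -0.1, 6.5]
finger_gap: 0.0354
grip_force: 40.1
```

Call:
play_rows:
  motion:
    - {"ax": 0, "ay": 0, "az": 0, "tx": 0, "ty": 0, "tz": 0, "grip": 1}
    - {"ax": 0, "ay": 0, "az": 0, "tx": 0, "ty": 0, "tz": -0.03, "grip": 1}
    - {"ax": 0, "ay": 0, "az": 0, "tx": 0, "ty": 0, "tz": -0.035, "grip": 1}
    - {"ax": 0, "ay": 0, "az": 0, "tx": 0, "ty": 0, "tz": -0.035, "grip": 1}
    - {"ax": 0, "ay": 0, "az": 0, "tx": 0, "ty": 0, "tz": -0.03, "grip": 1}
    - {"ax": 0, "ay": 0, "az": 0, "tx": 0, "ty": 0, "tz": 0, "grip": 1}

```text
time: 2.9
ee_pos: [0.3945, -0.2621, 0.2122]
eef_rot: [3.133, 0.089, 0.011]
ft_force: [1.4, -0.1, -0.7]
finger_gap: 0.0352
grip_force: 40.6
```

```bash
python3 plan.py .47 -.153 .2 3.069
python3 - <<'E'
from h import *
s=snap('side')
cv2.imwrite('pics/c4.png',cv2.resize(s['image'][180:330,200:400],None,fx=4,fy=4,interpolation=cv2.INTER_CUBIC)[:,:,::-1])
E
```

```text
az -3.012 then t [-0.0673  0.1143  0.0122] norm rows(36mm) 3.7 | pos [ 0.3945 -0.2621  0.2122] phi 0.057 j6 2.32 F [ 1.4 -0.1 -0.7] gap 0.0352 grip 40.6 t 2.9 zaxis [ 0.007 -0.007 -1.   ]
```

View pics/c4.png

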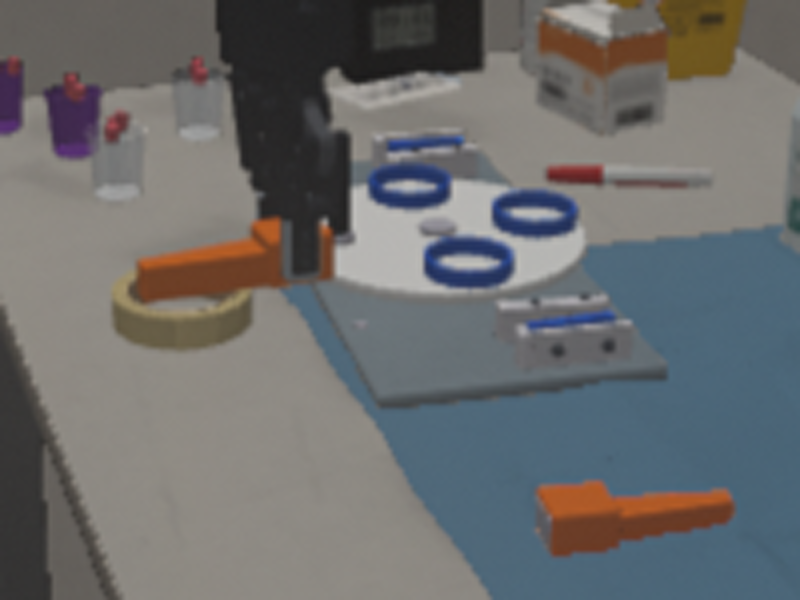

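Call:
play_rows:
  motion:
    - {"ax": 0, "ay": 0, "az": -0.12, "tx": 0, "ty": 0, "tz": 0, "grip": 1}
    - {"ax": 0, "ay": 0, "az": -0.12, "tx": 0, "ty": 0, "tz": 0, "grip": 1}
    - {"ax": 0, "ay": 0, "az": -0.12, "tx": 0, "ty": 0, "tz": 0, "grip": 1}
    - {"ax": 0, "ay": 0, "az": -0.12, "tx": 0, "ty": 0, "tz": 0, "grip": 1}
    - {"ax": 0, "ay": 0, "az": -0.12, "tx": 0, "ty": 0, "tz": 0, "grip": 1}
    - {"ax": 0, "ay": 0, "az": -0.12, "tx": 0, "ty": 0, "tz": 0, "grip": 1}
    - {"ax": 0, "ay": 0, "az": -0.12, "tx": 0, "ty": 0, "tz": 0, "grip": 1}
    - {"ax": 0, "ay": 0, "az": -0.12, "tx": 0, "ty": 0, "tz": 0, "grip": 1}
    - {"ax": 0, "ay": 0, "az": -0.12, "tx": 0, "ty": 0, "tz": 0, "grip": 1}
    - {"ax": 0, "ay": 0, "az": -0.12, "tx": 0, "ty": 0, "tz": 0, "grip": 1}
    - {"ax": 0, "ay": 0, "az": -0.12, "tx": 0, "ty": 0, "tz": 0, "grip": 1}
    - {"ax": 0, "ay": 0, "az": -0.12, "tx": 0, "ty": 0, "tz": 0, "grip": 1}

```text
time: 3.95
ee_pos: [0.3927, -0.2605, 0.2051]
eef_rot: [-2.295, -2.144, 0.0]
ft_force: [-0.2, -0.3, -1.5]
finger_gap: 0.0352
grip_force: 40.5
```

Call:
play_rows:
  motion:
    - {"ax": 0, "ay": 0, "az": -0.12, "tx": 0, "ty": 0, "tz": 0, "grip": 1}
    - {"ax": 0, "ay": 0, "az": -0.12, "tx": 0, "ty": 0, "tz": 0, "grip": 1}
    - {"ax": 0, "ay": 0, "az": -0.12, "tx": 0, "ty": 0, "tz": 0, "grip": 1}
    - {"ax": 0, "ay": 0, "az": -0.12, "tx": 0, "ty": 0, "tz": 0, "grip": 1}
    - {"ax": 0, "ay": 0, "az": -0.12, "tx": 0, "ty": 0, "tz": 0, "grip": 1}
    - {"ax": 0, "ay": 0, "az": -0.12, "tx": 0, "ty": 0, "tz": 0, "grip": 1}
    - {"ax": 0, "ay": 0, "az": -0.12, "tx": 0, "ty": 0, "tz": 0, "grip": 1}
    - {"ax": 0, "ay": 0, "az": -0.12, "tx": 0, "ty": 0, "tz": 0, "grip": 1}
    - {"ax": 0, "ay": 0, "az": -0.12, "tx": 0, "ty": 0, "tz": 0, "grip": 1}
    - {"ax": 0, "ay": 0, "az": -0.12, "tx": 0, "ty": 0, "tz": 0, "grip": 1}
    - {"ax": 0, "ay": 0, "az": -0.12, "tx": 0, "ty": 0, "tz": 0, "grip": 1}
    - {"ax": 0, "ay": 0, "az": -0.12, "tx": 0, "ty": 0, "tz": 0, "grip": 1}

```text
time: 4.95
ee_pos: [0.3927, -0.2605, 0.2051]
eef_rot: [-0.312, -3.125, -0.001]
ft_force: [-1.3, -0.2, -0.9]
finger_gap: 0.0355
grip_force: 40.5
```

Call:
play_rows:
  motion:
    - {"ax": 0, "ay": 0, "az": -0.12, "tx": 0, "ty": 0, "tz": 0, "grip": 1}
    - {"ax": 0, "ay": 0, "az": 0, "tx": -0.016, "ty": 0.028, "tz": 0, "grip": 1}
    - {"ax": 0, "ay": 0, "az": 0, "tx": -0.016, "ty": 0.028, "tz": 0, "grip": 1}
    - {"ax": 0, "ay": 0, "az": 0, "tx": -0.016, "ty": 0.028, "tz": 0, "grip": 1}
    - {"ax": 0, "ay": 0, "az": 0, "tx": -0.016, "ty": 0.028, "tz": 0, "grip": 1}
    - {"ax": 0, "ay": 0, "az": 0, "tx": 0, "ty": 0, "tz": 0, "grip": 1}

```text
time: 5.45
ee_pos: [0.4679, -0.1509, 0.2052]
eef_rot: [-0.128, -3.139, -0.003]
ft_force: [-0.9, 0.6, -1.6]
finger_gap: 0.0354
grip_force: 40.7
```

```bash
python3 plan.py .466 -.153 .092 3.069
python3 - <<'E'
from h import *
s=snap('top')
cv2.imwrite('pics/c5.png',cv2.resize(s['image'][140:290,200:420],None,fx=3.6,fy=3.6,interpolation=cv2.INTER_CUBIC)[:,:,::-1])
for w in wedges(s): print(w)
E
```

```text
az -0.009 then t [ 0.0018 -0.0022  0.1132] norm rows(36mm) 3.1 | pos [ 0.4679 -0.1509  0.2052] phi 3.06 j6 -0.4 F [-0.9  0.6 -1.6] gap 0.0354 grip 40.7 t 5.5 zaxis [ 0.     0.002 -1.   ]
{'px': array([404.8, 202. ]), 'c': array([ 0.545 , -0.3807]), 'yaw': -0.189, 'L': np.float64(0.1046), 'head': array([ 0.5276, -0.3774]), 'shoulder': array([ 0.5472, -0.3811])}
```

View pics/c5.png

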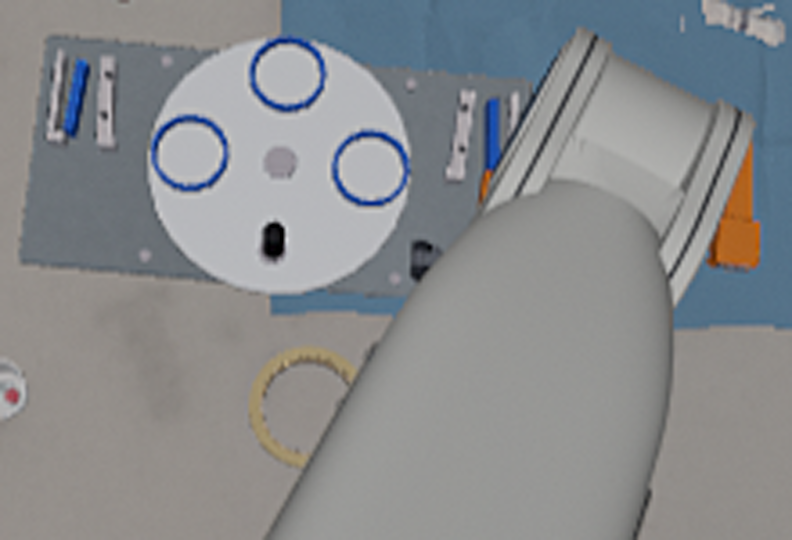

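Call:
play_rows:
  motion:
    - {"ax": 0, "ay": 0, "az": -0.009, "tx": 0.002, "ty": -0.002, "tz": 0.03, "grip": 1}
    - {"ax": 0, "ay": 0, "az": 0, "tx": 0, "ty": 0, "tz": 0.03, "grip": 1}
    - {"ax": 0, "ay": 0, "az": 0, "tx": 0, "ty": 0, "tz": 0.03, "grip": 1}
    - {"ax": 0, "ay": 0, "az": 0, "tx": 0, "ty": 0, "tz": 0.02, "grip": 1}
    - {"ax": 0, "ay": 0, "az": 0, "tx": 0, "ty": 0, "tz": 0, "grip": 1}
    - {"ax": 0, "ay": 0, "az": 0, "tx": 0, "ty": 0, "tz": 0, "grip": 1}

```text
time: 6.0
ee_pos: [0.4633, -0.1567, 0.0952]
eef_rot: [-0.12, -3.137, -0.002]
ft_force: [0.1, 0.8, -0.5]
finger_gap: 0.0353
grip_force: 40.6
```

```bash
python3 plan.py .466 -.153 .0915 3.069
python3 - <<'E'
from h import *
s=snap('side')
cv2.imwrite('pics/c6.png',cv2.resize(s['image'][210:310,230:380],None,fx=5.3,fy=5.3,interpolation=cv2.INTER_CUBIC)[:,:,::-1])
t=snap('top'); h=cv2.cvtColor(t['image'],cv2.COLOR_RGB2HSV); m=(h[...,0]>4)&(h[...,0]<18)&(h[...,1]>150)
for st,ce,mk in comps(m,4): 
    if 300<ce[0]<360:
        print(st,ce); 
        for r in range(st[1],st[1]+st[3]): c=np.where(mk[r])[0]; print(r,c.min(),c.max(),q(cast(t,((c.min()+c.max())/2,r),.038)))
E
```

```text
az -0.004 then t [-0.0025  0.0039  0.0037] norm rows(36mm) 0.2 | pos [ 0.4633 -0.1567  0.0952] phi 3.065 j6 -0.42 F [ 0.1  0.8 -0.5] gap 0.0353 grip 40.6 t 6.0 zaxis [-0.002  0.001 -1.   ]
[330 198   3   5   7] [330.71428571 199.71428571]
198 331 332 [ 0.5494 -0.1561  0.038 ]
199 331 331 [ 0.5463 -0.1546  0.038 ]
200 330 331 [ 0.5432 -0.1531  0.038 ]
201 330 330 [ 0.5402 -0.1516  0.038 ]
202 330 330 [ 0.5371 -0.1515  0.038 ]
```

View pics/c6.png

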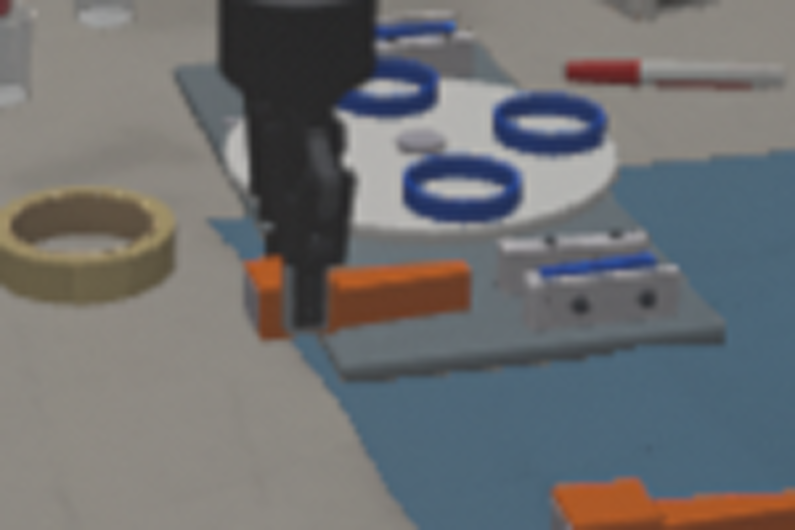

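Call:
play_rows:
  motion:
    - {"ax": 0, "ay": 0, "az": 0, "tx": 0, "ty": 0.003, "tz": 0.0035, "grip": 1}
    - {"ax": 0, "ay": 0, "az": 0, "tx": 0, "ty": 0, "tz": 0, "grip": 1}
    - {"ax": 0, "ay": 0, "az": 0, "tx": -0.01, "ty": 0, "tz": 0, "grip": 1}
    - {"ax": 0, "ay": 0, "az": 0, "tx": -0.01, "ty": 0, "tz": 0, "grip": 1}
    - {"ax": 0, "ay": 0, "az": 0, "tx": -0.01, "ty": 0, "tz": 0, "grip": 1}
    - {"ax": 0, "ay": 0, "az": 0, "tx": -0.01, "ty": 0, "tz": 0, "grip": 1}
    - {"ax": 0, "ay": 0, "az": 0, "tx": -0.01, "ty": 0, "tz": 0, "grip": 1}
    - {"ax": 0, "ay": 0, "az": 0, "tx": 0, "ty": 0, "tz": 0, "grip": 1}

```text
time: 6.77
ee_pos: [0.5166, -0.1576, 0.0923]
eef_rot: [0.118, 3.138, -0.0]
ft_force: [0.1, -0.4, -1.3]
finger_gap: 0.0349
grip_force: 40.6
```

```bash
python3 plan.py .554 -.159 .0915 3.069
python3 - <<'E'
from h import *
s=snap('side')
cv2.imwrite('pics/c7.png',cv2.resize(s['image'][210:310,230:380],None,fx=5.3,fy=5.3,interpolation=cv2.INTER_CUBIC)[:,:,::-1])
E
```

```text
az -0.003 then t [-0.0374  0.0013  0.0008] norm rows(36mm) 1.0 | pos [ 0.5166 -0.1576  0.0923] phi 3.066 j6 -0.38 F [ 0.1 -0.4 -1.3] gap 0.0349 grip 40.6 t 6.8 zaxis [ 0.001 -0.    -1.   ]
```

View pics/c7.png

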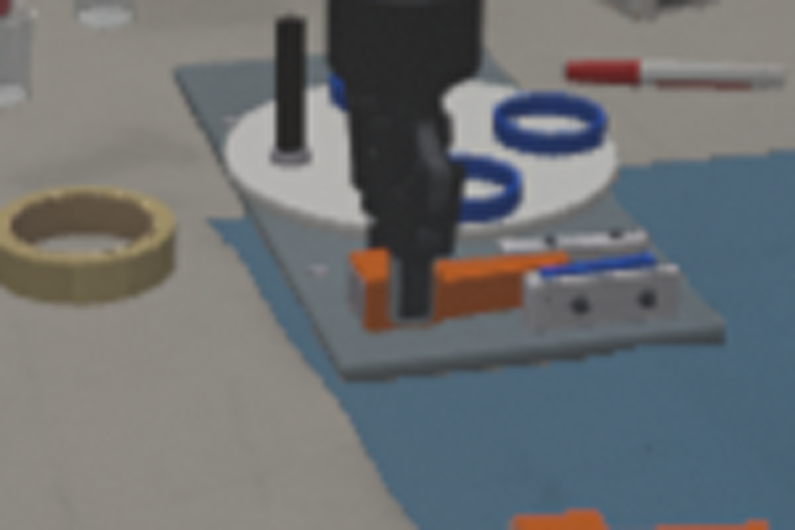

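Call:
play_rows:
  motion:
    - {"ax": 0, "ay": 0, "az": 0, "tx": -0.008, "ty": 0.001, "tz": 0.0015, "grip": 1}
    - {"ax": 0, "ay": 0, "az": 0, "tx": -0.008, "ty": 0, "tz": 0.001, "grip": 1}
    - {"ax": 0, "ay": 0, "az": 0, "tx": -0.006, "ty": 0, "tz": 0, "grip": 1}
    - {"ax": 0, "ay": 0, "az": 0, "tx": 0, "ty": 0, "tz": 0, "grip": 1}

```text
time: 7.15
ee_pos: [0.5374, -0.158, 0.0897]
eef_rot: [0.119, 3.139, 0.0]
ft_force: [-0.2, -0.0, -0.9]
finger_gap: 0.0355
grip_force: 40.7
```

Call:
play_rows:
  motion:
    - {"ax": 0, "ay": 0, "az": 0, "tx": -0.005, "ty": 0, "tz": 0, "grip": 1}
    - {"ax": 0, "ay": 0, "az": 0, "tx": -0.005, "ty": 0, "tz": 0, "grip": 1}
    - {"ax": 0, "ay": 0, "az": 0, "tx": 0, "ty": 0, "tz": 0, "grip": 1}

```text
time: 7.4
ee_pos: [0.5469, -0.1589, 0.0898]
eef_rot: [0.119, 3.139, -0.0]
ft_force: [0.4, 0.3, -1.4]
finger_gap: 0.0356
grip_force: 40.3
```

Call:
play_rows:
  motion:
    - {"ax": 0, "ay": 0, "az": 0, "tx": -0.005, "ty": 0, "tz": 0, "grip": 1}
    - {"ax": 0, "ay": 0, "az": 0, "tx": 0, "ty": 0, "tz": 0, "grip": 1}

```text
time: 7.57
ee_pos: [0.5515, -0.1593, 0.0898]
eef_rot: [-0.12, -3.139, 0.001]
ft_force: [-0.7, -1.0, -1.8]
finger_gap: 0.0356
grip_force: 39.7
```

Call:
play_rows:
  motion:
    - {"ax": 0, "ay": 0, "az": 0, "tx": -0.004, "ty": 0, "tz": 0, "grip": 1}
    - {"ax": 0, "ay": 0, "az": 0, "tx": 0, "ty": 0, "tz": 0, "grip": 1}

```text
time: 7.73
ee_pos: [0.5551, -0.1597, 0.0897]
eef_rot: [-0.12, -3.138, 0.001]
ft_force: [-2.0, -3.1, -1.6]
finger_gap: 0.0355
grip_force: 39.6
```

Call:
play_rows:
  motion:
    - {"ax": 0, "ay": 0, "az": 0, "tx": -0.004, "ty": 0, "tz": 0, "grip": 1}
    - {"ax": 0, "ay": 0, "az": 0, "tx": 0, "ty": 0, "tz": 0, "grip": 1}

```text
time: 7.9
ee_pos: [0.5586, -0.1596, 0.0896]
eef_rot: [-0.119, -3.138, -0.0]
ft_force: [-6.1, -0.7, -0.8]
finger_gap: 0.0354
grip_force: 39.8
```

```bash
python3 plan.py .554 -.159 .0915 3.069
python3 - <<'E'
from h import *
s=snap('side')
cv2.imwrite('pics/c8.png',cv2.resize(s['image'][210:310,230:380],None,fx=5.3,fy=5.3,interpolation=cv2.INTER_CUBIC)[:,:,::-1])
E
```

```text
az -0.003 then t [ 0.0047  0.0003 -0.0019] norm rows(36mm) 0.1 | pos [ 0.5586 -0.1596  0.0896] phi 3.066 j6 -0.35 F [-6.1 -0.7 -0.8] gap 0.0354 grip 39.8 t 7.9 zaxis [-0.002  0.    -1.   ]
```

View pics/c8.png

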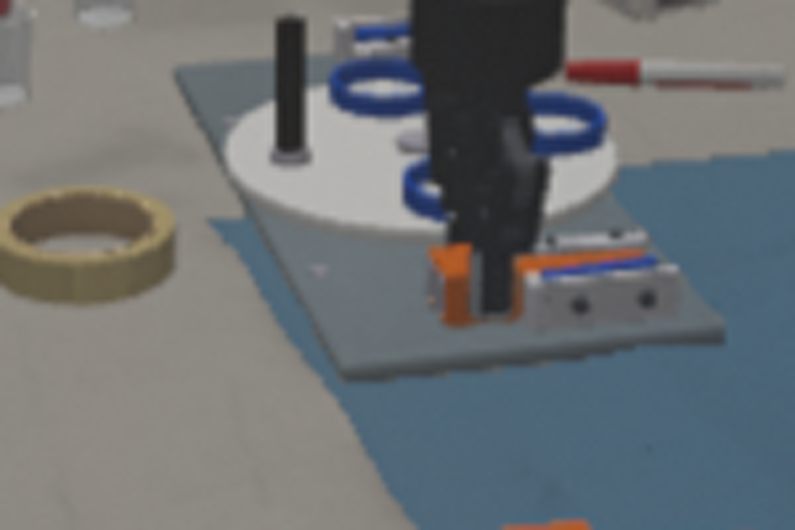

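Call:
play_rows:
  motion:
    - {"ax": 0, "ay": 0, "az": 0, "tx": -0.004, "ty": 0, "tz": 0, "grip": 1}
    - {"ax": 0, "ay": 0, "az": 0, "tx": -0.003, "ty": 0, "tz": 0, "grip": 1}
    - {"ax": 0, "ay": 0, "az": 0, "tx": 0, "ty": 0, "tz": 0, "grip": 1}
  newtons: 60

```text
time: 8.2
ee_pos: [0.5599, -0.1595, 0.0894]
eef_rot: [-0.12, -3.125, 0.0]
ft_force: [-36.1, -2.7, 19.3]
finger_gap: 0.035
grip_force: 67.6
```

Call:
play_rows:
  motion:
    - {"ax": 0, "ay": 0, "az": 0, "tx": -0.003, "ty": 0, "tz": 0, "grip": 1}
    - {"ax": 0, "ay": 0, "az": 0, "tx": 0, "ty": 0, "tz": 0, "grip": 1}

```text
time: 8.37
ee_pos: [0.5605, -0.1595, 0.0893]
eef_rot: [-0.12, -3.12, 0.0]
ft_force: [-47.1, -1.9, 27.7]
finger_gap: 0.0348
grip_force: 68.8
```

Call:
play_rows:
  motion:
    - {"ax": 0, "ay": 0, "az": 0, "tx": -0.002, "ty": 0, "tz": 0, "grip": 1}
    - {"ax": 0, "ay": 0, "az": 0, "tx": 0, "ty": 0, "tz": 0, "grip": 1}

```text
time: 8.53
ee_pos: [0.5613, -0.1595, 0.0891]
eef_rot: [-0.12, -3.118, -0.0]
ft_force: [-54.1, -2.3, 29.0]
finger_gap: 0.0345
grip_force: 69.6
```

Call:
play_rows:
  motion:
    - {"ax": 0, "ay": 0, "az": 0, "tx": 0.004, "ty": 0, "tz": 0, "grip": 1}
    - {"ax": 0, "ay": 0, "az": 0, "tx": 0.003, "ty": 0, "tz": 0, "grip": 0.1}
    - {"ax": 0, "ay": 0, "az": 0, "tx": 0, "ty": 0, "tz": 0, "grip": -0.3}
    - {"ax": 0, "ay": 0, "az": 0, "tx": 0, "ty": 0, "tz": 0, "grip": -0.3}
    - {"ax": 0, "ay": 0, "az": 0, "tx": 0, "ty": 0, "tz": 0, "grip": -0.3}
    - {"ax": 0, "ay": 0, "az": 0, "tx": 0, "ty": 0, "tz": -0.03, "grip": -0.3}
    - {"ax": 0, "ay": 0, "az": 0, "tx": 0, "ty": 0, "tz": -0.035, "grip": -0.3}
    - {"ax": 0, "ay": 0, "az": 0, "tx": 0.0, "ty": 0, "tz": -0.035, "grip": -0.3}
  newtons: 40

```text
time: 9.2
ee_pos: [0.5644, -0.1598, 0.1906]
eef_rot: [-0.118, -3.139, -0.001]
ft_force: [0.6, -1.3, 0.4]
finger_gap: 0.0552
grip_force: 0.0
```

Call:
play_rows:
  motion:
    - {"ax": 0, "ay": 0, "az": 0, "tx": 0.03, "ty": 0, "tz": 0, "grip": 1}
    - {"ax": 0, "ay": 0, "az": 0, "tx": 0.035, "ty": 0, "tz": 0, "grip": 1}
    - {"ax": 0, "ay": 0, "az": 0, "tx": 0.035, "ty": 0, "tz": 0, "grip": 1}
    - {"ax": 0, "ay": 0, "az": 0, "tx": 0, "ty": 0, "tz": 0, "grip": 1}
    - {"ax": 0, "ay": 0, "az": 0, "tx": 0, "ty": 0, "tz": 0, "grip": 1}
    - {"ax": 0, "ay": 0, "az": 0, "tx": 0, "ty": 0, "tz": 0, "grip": 1}
    - {"ax": 0, "ay": 0, "az": 0, "tx": 0, "ty": 0, "tz": 0, "grip": 1}

```text
time: 9.78
ee_pos: [0.4657, -0.1528, 0.1901]
eef_rot: [0.119, 3.138, -0.001]
ft_force: [0.3, -0.1, -0.7]
finger_gap: -0.0002
grip_force: 0.0
```

```bash
python3 - <<'E'
from h import *
s=snap('side'); h=cv2.cvtColor(s['image'],cv2.COLOR_RGB2HSV); m=(h[...,0]>3)&(h[...,0]<16)&(h[...,1]>170)
m[:, :180]=0
for st,ce,mk in comps(m,60):
    print(st,ce.round(1))
A=np.array([.586,.004]);y=-.073; R=np.array([[np.cos(y),-np.sin(y)],[np.sin(y),np.cos(y)]])
P=lambda x,yy,z: proj(s,[*(A+R@[x,yy]),z]).round(1)
print('expected home head: outer back bottom',P(-.04,-.183,.012),'outer front bottom',P(0,-.183,.012),'outer back top',P(-.04,-.183,.042),'inner back top',P(-.04,-.147,.042),'outer front top',P(0,-.183,.042))
im=np.hstack([cv2.resize(s['image'][235:290,290:370],(800,550),interpolation=cv2.INTER_CUBIC)])
cv2.imwrite('pics/c9.png',im[:,:,::-1])
E
python3 plan.py .49 -.15 .1 3.069
```

```text
[312 256  26   7  92] [321. 259.]
[325 309  48  10 265] [345.  313.6]
expected home head: outer back bottom [312.6 272.2] outer front bottom [327.2 270.6] outer back top [312.9 261.8] inner back top [309.  256.1] outer front top [327.6 260.3]
az -0.003 then t [-0.0241  0.0045  0.0899] norm rows(36mm) 2.6 | pos [ 0.4656 -0.1528  0.1899] phi 3.066 j6 -0.41 F [-0.8 -0.2  0.2] gap 0.0001 grip 0.0 t 9.8 zaxis [ 0.001 -0.    -1.   ]
```

View pics/c9.png

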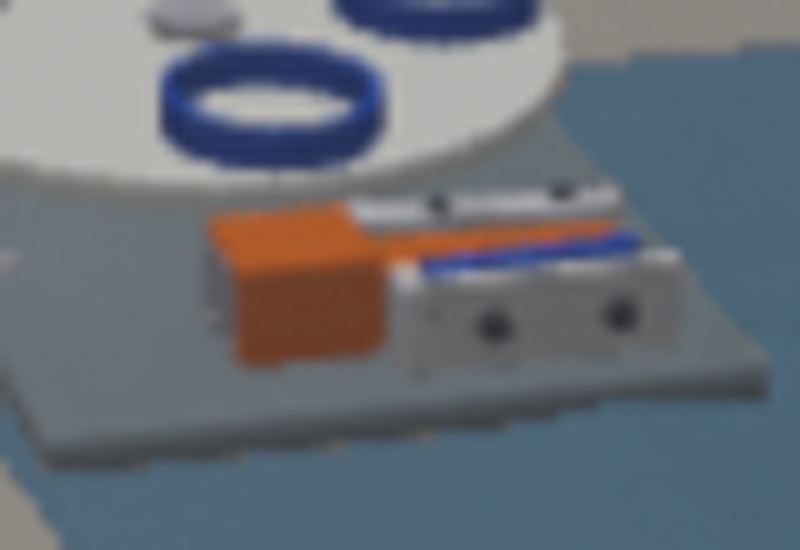

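Call:
play_rows:
  motion:
    - {"ax": 0, "ay": 0, "az": 0, "tx": -0.01, "ty": 0.0, "tz": 0.03, "grip": 1}
    - {"ax": 0, "ay": 0, "az": 0, "tx": -0.01, "ty": -0.002, "tz": 0.03, "grip": 1}
    - {"ax": 0, "ay": 0, "az": 0, "tx": 0, "ty": 0, "tz": 0.032, "grip": 1}
    - {"ax": 0, "ay": 0, "az": 0, "tx": -0.015, "ty": 0, "tz": 0, "grip": 1}
    - {"ax": 0, "ay": 0, "az": 0, "tx": -0.01, "ty": 0, "tz": 0, "grip": 1}
    - {"ax": 0, "ay": 0, "az": 0, "tx": -0.005, "ty": 0, "tz": 0, "grip": 1}
    - {"ax": 0, "ay": 0, "az": 0, "tx": -0.003, "ty": 0, "tz": 0, "grip": 1}
    - {"ax": 0, "ay": 0, "az": 0, "tx": -0.003, "ty": 0, "tz": 0, "grip": 1}
    - {"ax": 0, "ay": 0, "az": 0, "tx": 0, "ty": 0, "tz": 0, "grip": 1}

```text
time: 10.58
ee_pos: [0.5209, -0.1589, 0.0986]
eef_rot: [0.119, 3.138, -0.001]
ft_force: [-0.7, 0.3, 0.1]
finger_gap: 0.0003
grip_force: 0.0
```

Call:
play_rows:
  motion:
    - {"ax": 0, "ay": 0, "az": 0, "tx": -0.003, "ty": 0, "tz": 0, "grip": 1}
    - {"ax": 0, "ay": 0, "az": 0, "tx": 0, "ty": 0, "tz": 0, "grip": 1}

```text
time: 10.75
ee_pos: [0.5234, -0.1591, 0.0984]
eef_rot: [0.119, 3.138, -0.001]
ft_force: [-0.8, 0.9, 1.4]
finger_gap: 0.0
grip_force: 0.0
```

Call:
play_rows:
  motion:
    - {"ax": 0, "ay": 0, "az": 0, "tx": -0.003, "ty": 0, "tz": 0, "grip": 1}
    - {"ax": 0, "ay": 0, "az": 0, "tx": 0, "ty": 0, "tz": 0, "grip": 1}

```text
time: 10.92
ee_pos: [0.5251, -0.159, 0.0979]
eef_rot: [-0.119, -3.137, -0.0]
ft_force: [-5.0, -0.1, 3.3]
finger_gap: 0.0001
grip_force: 2.6
```

Call:
play_rows:
  motion:
    - {"ax": 0, "ay": 0, "az": 0, "tx": -0.003, "ty": 0, "tz": 0, "grip": 1}
    - {"ax": 0, "ay": 0, "az": 0, "tx": 0, "ty": 0, "tz": 0, "grip": 1}

```text
time: 11.08
ee_pos: [0.5256, -0.1589, 0.0977]
eef_rot: [-0.12, -3.131, 0.0]
ft_force: [-18.5, -0.6, 11.5]
finger_gap: -0.0002
grip_force: 9.2
```

Call:
play_rows:
  motion:
    - {"ax": 0, "ay": 0, "az": 0, "tx": -0.003, "ty": 0, "tz": 0, "grip": 1}
    - {"ax": 0, "ay": 0, "az": 0, "tx": 0, "ty": 0, "tz": 0, "grip": 1}

```text
time: 11.25
ee_pos: [0.5261, -0.1588, 0.0974]
eef_rot: [-0.121, -3.126, 0.0]
ft_force: [-32.1, 0.3, 21.7]
finger_gap: 0.0002
grip_force: 15.7
```

Call:
play_rows:
  motion:
    - {"ax": 0, "ay": 0, "az": 0, "tx": -0.002, "ty": 0, "tz": 0, "grip": 1}
    - {"ax": 0, "ay": 0, "az": 0, "tx": 0, "ty": 0, "tz": 0, "grip": 1}

```text
time: 11.42
ee_pos: [0.5264, -0.1588, 0.0973]
eef_rot: [-0.121, -3.122, -0.0]
ft_force: [-39.2, -0.9, 25.5]
finger_gap: 0.0004
grip_force: 19.9
```

Call:
play_rows:
  motion:
    - {"ax": 0, "ay": 0, "az": 0, "tx": 0.015, "ty": 0.0, "tz": 0, "grip": 1}
    - {"ax": 0, "ay": 0, "az": 0, "tx": 0.03, "ty": 0, "tz": -0.02, "grip": 0}
    - {"ax": 0, "ay": 0, "az": 0, "tx": 0, "ty": 0, "tz": -0.035, "grip": -1}
    - {"ax": 0, "ay": 0, "az": 0, "tx": 0, "ty": 0, "tz": -0.035, "grip": -1}
    - {"ax": 0, "ay": 0, "az": 0, "tx": 0, "ty": 0, "tz": -0.03, "grip": -1}
    - {"ax": 0, "ay": 0, "az": 0, "tx": 0, "ty": 0, "tz": 0, "grip": -1}

```text
time: 11.92
ee_pos: [0.4907, -0.1572, 0.224]
eef_rot: [0.119, 3.131, -0.006]
ft_force: [0.1, -0.5, -0.5]
finger_gap: 0.0601
grip_force: 0.0
```

```bash
python3 - <<'E'
from h import *
s=snap('side'); h=cv2.cvtColor(s['image'],cv2.COLOR_RGB2HSV); m=(h[...,0]>3)&(h[...,0]<16)&(h[...,1]>170)
for st,ce,mk in comps(m,60): print(st,ce.round(1), q(cast(s,ce,.012)))
for w in wedges(snap('top')): print(w)
E
python3 plan.py .528 -.376 .14 3.028
```

```text
[312 256  26   7  91] [321.1 259. ] [ 0.5841 -0.1066  0.012 ]
[325 309  48  10 263] [345.  313.6] [ 0.5283 -0.3907  0.012 ]
{'px': array([331.9, 182.5]), 'c': array([ 0.6012, -0.16  ]), 'yaw': -0.231, 'L': np.float64(0.0953), 'head': array([ 0.5734, -0.1535]), 'shoulder': array([ 0.5929, -0.1581])}
{'px': array([413.4, 210.7]), 'c': array([ 0.519 , -0.4056]), 'yaw': -0.121, 'L': np.float64(0.106), 'head': array([ 0.4954, -0.4027]), 'shoulder': array([ 0.5152, -0.4051])}
az 0.038 then t [-0.0631 -0.2137  0.0792] norm rows(36mm) 6.6 | pos [ 0.4895 -0.1566  0.2192] phi 3.066 j6 -0.4 F [-0.6  0.   0. ] gap 0.0743 grip 0.0 t 12.0 zaxis [ 0.003 -0.001 -1.   ]
```

```bash
python3 plan.py .496 -.402 .14 3.02
```

```text
az 0.046 then t [-0.0362 -0.2428  0.0792] norm rows(36mm) 7.2 | pos [ 0.4895 -0.1566  0.2192] phi 3.066 j6 -0.4 F [-0.6  0.   0. ] gap 0.0743 grip 0.0 t 12.0 zaxis [ 0.003 -0.001 -1.   ]
```

Call:
play_rows:
  motion:
    - {"ax": 0, "ay": 0, "az": 0.046, "tx": 0, "ty": 0, "tz": 0, "grip": -1}
    - {"ax": 0, "ay": 0, "az": 0, "tx": -0.005, "ty": -0.035, "tz": 0.01, "grip": -1}
    - {"ax": 0, "ay": 0, "az": 0, "tx": -0.005, "ty": -0.035, "tz": 0.01, "grip": -1}
    - {"ax": 0, "ay": 0, "az": 0, "tx": -0.005, "ty": -0.035, "tz": 0.01, "grip": -1}
    - {"ax": 0, "ay": 0, "az": 0, "tx": -0.005, "ty": -0.035, "tz": 0.01, "grip": -1}
    - {"ax": 0, "ay": 0, "az": 0, "tx": -0.005, "ty": -0.035, "tz": 0.01, "grip": -1}
    - {"ax": 0, "ay": 0, "az": 0, "tx": -0.005, "ty": -0.035, "tz": 0.01, "grip": -1}
    - {"ax": 0, "ay": 0, "az": 0, "tx": -0.006, "ty": -0.033, "tz": 0.01, "grip": -1}
    - {"ax": 0, "ay": 0, "az": 0, "tx": 0, "ty": 0, "tz": 0, "grip": -1}
    - {"ax": 0, "ay": 0, "az": 0, "tx": 0, "ty": 0, "tz": 0, "grip": -1}

```text
time: 12.85
ee_pos: [0.4944, -0.403, 0.1449]
eef_rot: [-0.195, -3.132, -0.005]
ft_force: [-0.7, 1.5, -0.6]
finger_gap: 0.0855
grip_force: 0.0
```

```bash
python3 - <<'E'
from h import *
s=snap('side'); h=cv2.cvtColor(s['image'],cv2.COLOR_RGB2HSV); m=(h[...,0]>3)&(h[...,0]<16)&(h[...,1]>170)
for st,ce,mk in comps(m,60):
    print(st,ce.round(1),'left-end x', q(cast(s,(st[0],st[1]+st[3]-2),0)),'head bottom corner?')
print('proj expected head corners', [proj(s,[x,y,z]).round(1).tolist() for x,y,z in [(.475,-.42,0),(.475,-.42,.03),(.516,-.38,.03),(.586,-.416,.022)]])
E
python3 plan.py .496 -.402 .077 3.02
```

```text
[312 256  12   7  64] [317.6 259.3] left-end x [ 0.5647 -0.0875  0.    ] head bottom corner?
[325 309  48  10 277] [344.9 313.7] left-end x [ 0.4878 -0.3726  0.    ] head bottom corner?
proj expected head corners [[327.8, 329.0], [328.3, 317.0], [338.3, 305.1], [373.7, 311.3]]
az -0.001 then t [-0.0014 -0.      0.0688] norm rows(36mm) 1.9 | pos [ 0.4947 -0.4018  0.1458] phi 3.019 j6 -0.69 F [ 0.1  0.4 -0. ] gap 0.0854 grip 0.0 t 12.9 zaxis [-0.002  0.003 -1.   ]
```

Call:
play_rows:
  motion:
    - {"ax": 0, "ay": 0, "az": 0, "tx": 0, "ty": 0, "tz": 0.03, "grip": -1}
    - {"ax": 0, "ay": 0, "az": 0, "tx": 0, "ty": 0, "tz": 0.02, "grip": -1}
    - {"ax": 0, "ay": 0, "az": 0, "tx": 0, "ty": 0, "tz": 0.018, "grip": -1}
    - {"ax": 0, "ay": 0, "az": 0, "tx": 0, "ty": 0, "tz": 0, "grip": 1}
    - {"ax": 0, "ay": 0, "az": 0, "tx": 0, "ty": 0, "tz": 0, "grip": 1}
    - {"ax": 0, "ay": 0, "az": 0, "tx": 0, "ty": 0, "tz": 0, "grip": 1}
    - {"ax": 0, "ay": 0, "az": 0, "tx": 0, "ty": 0, "tz": 0, "grip": 1}
    - {"ax": 0, "ay": 0, "az": 0, "tx": 0, "ty": 0, "tz": 0, "grip": 1}
    - {"ax": 0, "ay": 0, "az": 0, "tx": 0, "ty": 0, "tz": 0, "grip": 1}
    - {"ax": 0, "ay": 0, "az": 0, "tx": 0, "ty": 0, "tz": 0, "grip": 1}
    - {"ax": 0, "ay": 0, "az": 0, "tx": 0, "ty": 0, "tz": 0, "grip": 1}

```text
time: 13.82
ee_pos: [0.4961, -0.4023, 0.0818]
eef_rot: [0.191, 3.133, -0.003]
ft_force: [0.7, 1.0, 7.1]
finger_gap: 0.0352
grip_force: 40.8
```

Call:
play_rows:
  motion:
    - {"ax": 0, "ay": 0, "az": 0, "tx": 0, "ty": 0, "tz": -0.03, "grip": 1}
    - {"ax": 0, "ay": 0, "az": 0, "tx": 0, "ty": 0, "tz": -0.035, "grip": 1}
    - {"ax": 0, "ay": 0, "az": 0, "tx": 0, "ty": 0, "tz": -0.035, "grip": 1}
    - {"ax": 0, "ay": 0, "az": 0, "tx": 0, "ty": 0, "tz": -0.035, "grip": 1}
    - {"ax": 0, "ay": 0, "az": 0, "tx": 0, "ty": 0, "tz": 0, "grip": 1}

```text
time: 14.23
ee_pos: [0.4968, -0.4032, 0.2231]
eef_rot: [0.19, 3.127, -0.012]
ft_force: [-0.2, -0.8, -0.7]
finger_gap: 0.0354
grip_force: 40.7
```

```bash
python3 - <<'E'
from h import *
s=snap('side'); h=cv2.cvtColor(s['image'],cv2.COLOR_RGB2HSV); m=(h[...,0]>3)&(h[...,0]<16)&(h[...,1]>150)
p=np.array(bot.read_state()['ee_pos'])
for st,ce,mk in comps(m,30): print(st,ce.round(1))
a=-.122; d=np.array([np.cos(a),np.sin(a),0])
print([proj(s,p+d*t-[0,0,.05]).round(1) for t in (-.02,.02,.091)])
E
python3 plan.py .48 -.26 .2 3.069
```

```text
[359 188   8   7  48] [362.6 191.5]
[327 250  10  19 108] [331.8 258.8]
[340 253  39  15 358] [361.1 259.2]
[311 256  17  15 181] [319.2 262.9]
[array([327.7, 254.1]), array([346.1, 252.7]), array([378.1, 250.2])]
az -0.049 then t [0.0267 0.1413 0.0197] norm rows(36mm) 4.0 | pos [ 0.4964 -0.4028  0.2197] phi 3.02 j6 -0.69 F [ 0.9  0.4 -2.6] gap 0.0353 grip 40.7 t 14.3 zaxis [ 0.006 -0.006 -1.   ]
```

Call:
play_rows:
  motion:
    - {"ax": 0, "ay": 0, "az": -0.049, "tx": 0, "ty": 0, "tz": -0.01, "grip": 1}
    - {"ax": 0, "ay": 0, "az": 0, "tx": 0.003, "ty": 0.034, "tz": 0, "grip": 1}
    - {"ax": 0, "ay": 0, "az": 0, "tx": 0.003, "ty": 0.034, "tz": 0, "grip": 1}
    - {"ax": 0, "ay": 0, "az": 0, "tx": 0.003, "ty": 0.034, "tz": 0, "grip": 1}
    - {"ax": 0, "ay": 0, "az": 0, "tx": 0.003, "ty": 0.034, "tz": 0, "grip": 1}
    - {"ax": 0, "ay": 0, "az": 0, "tx": 0.003, "ty": 0.034, "tz": 0, "grip": 1}
    - {"ax": 0, "ay": 0, "az": 0, "tx": 0.003, "ty": 0.034, "tz": 0, "grip": 1}
    - {"ax": 0, "ay": 0, "az": 0, "tx": 0.003, "ty": 0.034, "tz": 0, "grip": 1}
    - {"ax": 0, "ay": 0, "az": 0, "tx": 0.003, "ty": 0.034, "tz": 0, "grip": 1}
    - {"ax": 0, "ay": 0, "az": 0, "tx": 0.003, "ty": 0.034, "tz": 0, "grip": 1}
    - {"ax": 0, "ay": 0, "az": 0, "tx": 0.003, "ty": 0.034, "tz": 0, "grip": 1}
    - {"ax": 0, "ay": 0, "az": 0, "tx": 0.003, "ty": 0.034, "tz": 0, "grip": 1}

```text
time: 15.28
ee_pos: [0.4889, -0.0248, 0.2243]
eef_rot: [-0.115, -3.139, -0.0]
ft_force: [0.1, -0.8, -1.3]
finger_gap: 0.0352
grip_force: 40.7
```

Call:
play_rows:
  motion:
    - {"ax": 0, "ay": 0, "az": 0, "tx": 0.003, "ty": 0.034, "tz": 0, "grip": 1}
    - {"ax": 0, "ay": 0, "az": 0, "tx": 0.003, "ty": 0.034, "tz": 0, "grip": 1}
    - {"ax": 0, "ay": 0, "az": 0, "tx": 0.003, "ty": 0.034, "tz": 0, "grip": 1}
    - {"ax": 0, "ay": 0, "az": 0, "tx": 0.003, "ty": 0.034, "tz": 0, "grip": 1}
    - {"ax": 0, "ay": 0, "az": 0, "tx": 0.003, "ty": 0.034, "tz": 0, "grip": 1}
    - {"ax": 0, "ay": 0, "az": 0, "tx": 0.003, "ty": 0.034, "tz": 0, "grip": 1}
    - {"ax": 0, "ay": 0, "az": 0, "tx": 0, "ty": 0, "tz": 0, "grip": 1}
    - {"ax": 0, "ay": 0, "az": 0, "tx": 0, "ty": 0, "tz": 0, "grip": 1}

```text
time: 15.95
ee_pos: [0.4858, 0.1798, 0.2241]
eef_rot: [-0.109, -3.138, 0.001]
ft_force: [0.6, 0.1, -0.7]
finger_gap: 0.0353
grip_force: 40.8
```

```bash
python3 plan.py .487 .177 .092 3.069
```

```text
az 0.003 then t [-0.0014 -0.0027  0.1321] norm rows(36mm) 3.7 | pos [0.4858 0.1798 0.2241] phi 3.072 j6 0.26 F [ 0.6  0.1 -0.7] gap 0.0353 grip 40.8 t 15.9 zaxis [-0.001 -0.    -1.   ]
```

Lower, then measure the nose in both views before entering.

Call:
play_rows:
  motion:
    - {"ax": 0, "ay": 0, "az": 0.003, "tx": -0.001, "ty": -0.003, "tz": 0.03, "grip": 1}
    - {"ax": 0, "ay": 0, "az": 0, "tx": 0, "ty": 0, "tz": 0.035, "grip": 1}
    - {"ax": 0, "ay": 0, "az": 0, "tx": 0, "ty": 0, "tz": 0.035, "grip": 1}
    - {"ax": 0, "ay": 0, "az": 0, "tx": 0, "ty": 0, "tz": 0.03, "grip": 1}
    - {"ax": 0, "ay": 0, "az": 0, "tx": 0, "ty": 0, "tz": 0, "grip": 1}
    - {"ax": 0, "ay": 0, "az": 0, "tx": 0, "ty": 0, "tz": 0, "grip": 1}

```text
time: 16.45
ee_pos: [0.4867, 0.1741, 0.0941]
eef_rot: [-0.121, -3.136, 0.002]
ft_force: [0.3, -0.1, -0.9]
finger_gap: 0.0351
grip_force: 43.2
```

```bash
python3 plan.py .487 .177 .0915 3.069
python3 - <<'E'
from h import *
t=snap('top'); h=cv2.cvtColor(t['image'],cv2.COLOR_RGB2HSV); m=(h[...,0]>3)&(h[...,0]<18)&(h[...,1]>150)
for st,ce,mk in comps(m,4): 
    print(st,ce.round(1))
    if 195<ce[0]<260 and 150<ce[1]<240:
        for r in range(st[1],st[1]+st[3]): c=np.where(mk[r])[0]; print(r,c.min(),c.max(),q(cast(t,((c.min()+c.max()+1)/2,r),.036)))
s=snap('side')
cv2.imwrite('pics/c10.png',np.hstack([cv2.resize(s['image'][190:260,220:320],(500,350),interpolation=cv2.INTER_CUBIC),cv2.resize(t['image'][145:225,205:273],(298,350),interpolation=cv2.INTER_CUBIC)])[:,:,::-1])
E
```

```text
az -0.004 then t [-0.      0.0029  0.0026] norm rows(36mm) 0.1 | pos [0.4867 0.1741 0.0941] phi 3.065 j6 0.26 F [ 0.3 -0.1 -0.9] gap 0.0351 grip 43.2 t 16.4 zaxis [-0.003 -0.001 -1.   ]
[170 102  34   9  97] [186.3 105.7]
[325 168  14  36 266] [332.2 189. ]
[533 184   3  94 158] [533.7 232.1]
[550 184   4   1   4] [551.5 184. ]
[221 188   4  12  32] [223.  192.6]
188 221 224 [0.5737 0.167  0.036 ]
189 222 224 [0.5707 0.1654 0.036 ]
190 222 224 [0.5676 0.1653 0.036 ]
191 222 224 [0.5646 0.1652 0.036 ]
192 222 224 [0.5615 0.165  0.036 ]
193 222 224 [0.5585 0.1649 0.036 ]
194 222 224 [0.5555 0.1648 0.036 ]
195 222 224 [0.5524 0.1647 0.036 ]
196 222 224 [0.5494 0.1646 0.036 ]
197 223 224 [0.5464 0.163  0.036 ]
198 224 224 [0.5434 0.1614 0.036 ]
199 224 224 [0.5404 0.1612 0.036 ]
[533 255   1   7   7] [533. 258.]
[533 279   8   5  10] [535.8 282. ]
[537 279   9   1   9] [541. 279.]
[547 280  13   6  17] [552.5 282.9]
[543 284   6   1   6] [545.5 284. ]
```

Call:
play_rows:
  motion:
    - {"ax": 0, "ay": 0, "az": -0.003, "tx": 0, "ty": 0.003, "tz": 0.0025, "grip": 1}
    - {"ax": 0, "ay": 0, "az": 0, "tx": 0, "ty": 0, "tz": 0, "grip": 1}
    - {"ax": 0, "ay": 0, "az": 0, "tx": -0.01, "ty": 0, "tz": 0, "grip": 1}
    - {"ax": 0, "ay": 0, "az": 0, "tx": -0.01, "ty": 0, "tz": 0, "grip": 1}
    - {"ax": 0, "ay": 0, "az": 0, "tx": -0.01, "ty": 0, "tz": 0, "grip": 1}
    - {"ax": 0, "ay": 0, "az": 0, "tx": -0.01, "ty": 0, "tz": 0, "grip": 1}
    - {"ax": 0, "ay": 0, "az": 0, "tx": -0.005, "ty": 0, "tz": 0, "grip": 1}
    - {"ax": 0, "ay": 0, "az": 0, "tx": 0, "ty": 0, "tz": 0, "grip": 1}

```text
time: 17.22
ee_pos: [0.5343, 0.1746, 0.0925]
eef_rot: [0.115, 3.138, -0.0]
ft_force: [2.5, -0.4, 2.1]
finger_gap: 0.0351
grip_force: 43.8
```

Call:
play_rows:
  motion:
    - {"ax": 0, "ay": 0, "az": 0, "tx": -0.008, "ty": 0, "tz": 0.001, "grip": 1}
    - {"ax": 0, "ay": 0, "az": 0, "tx": -0.008, "ty": 0, "tz": 0.001, "grip": 1}
    - {"ax": 0, "ay": 0, "az": 0, "tx": -0.008, "ty": 0, "tz": 0, "grip": 1}
    - {"ax": 0, "ay": 0, "az": 0, "tx": 0, "ty": 0, "tz": 0, "grip": 1}

```text
time: 17.55
ee_pos: [0.5569, 0.1729, 0.0906]
eef_rot: [-0.115, -3.139, 0.0]
ft_force: [-1.2, -2.3, 5.6]
finger_gap: 0.0354
grip_force: 44.7
```

Call:
play_rows:
  motion:
    - {"ax": 0, "ay": 0, "az": 0, "tx": -0.005, "ty": 0, "tz": 0, "grip": 1}
    - {"ax": 0, "ay": 0, "az": 0, "tx": 0, "ty": 0, "tz": 0, "grip": 1}

```text
time: 17.72
ee_pos: [0.5611, 0.1726, 0.0906]
eef_rot: [-0.115, -3.138, 0.001]
ft_force: [-2.1, -2.4, 6.2]
finger_gap: 0.0351
grip_force: 44.9
```

```bash
python3 plan.py .58 .170 .09 3.069
```

```text
az -0.0 then t [-0.019  -0.0012  0.0006] norm rows(36mm) 0.5 | pos [0.5611 0.1726 0.0906] phi 3.069 j6 0.23 F [-2.1 -2.4  6.2] gap 0.0351 grip 44.9 t 17.7 zaxis [-0.001 -0.    -1.   ]
```

Call:
play_rows:
  motion:
    - {"ax": 0, "ay": 0, "az": 0, "tx": -0.005, "ty": -0.001, "tz": -0.001, "grip": 1}
    - {"ax": 0, "ay": 0, "az": 0, "tx": 0, "ty": 0, "tz": 0, "grip": 1}

```text
time: 17.88
ee_pos: [0.5668, 0.1711, 0.0913]
eef_rot: [0.115, 3.139, -0.001]
ft_force: [-0.1, -1.2, -1.7]
finger_gap: 0.0353
grip_force: 43.9
```

Call:
play_rows:
  motion:
    - {"ax": 0, "ay": 0, "az": 0, "tx": -0.005, "ty": 0, "tz": 0, "grip": 1}
    - {"ax": 0, "ay": 0, "az": 0, "tx": 0, "ty": 0, "tz": 0, "grip": 1}

```text
time: 18.05
ee_pos: [0.572, 0.1708, 0.0911]
eef_rot: [0.115, 3.139, -0.001]
ft_force: [1.4, -3.1, -2.6]
finger_gap: 0.0349
grip_force: 43.8
```

Call:
play_rows:
  motion:
    - {"ax": 0, "ay": 0, "az": 0, "tx": -0.005, "ty": 0, "tz": 0, "grip": 1}
    - {"ax": 0, "ay": 0, "az": 0, "tx": 0, "ty": 0, "tz": 0, "grip": 1}

```text
time: 18.22
ee_pos: [0.577, 0.1705, 0.0912]
eef_rot: [0.115, 3.139, -0.0]
ft_force: [-0.1, -3.0, -2.4]
finger_gap: 0.0353
grip_force: 43.7
```

Call:
play_rows:
  motion:
    - {"ax": 0, "ay": 0, "az": 0, "tx": -0.004, "ty": 0, "tz": 0, "grip": 1}
    - {"ax": 0, "ay": 0, "az": 0, "tx": 0, "ty": 0, "tz": 0, "grip": 1}

```text
time: 18.38
ee_pos: [0.5809, 0.1702, 0.0913]
eef_rot: [0.115, 3.139, -0.0]
ft_force: [0.5, -3.6, -1.8]
finger_gap: 0.0352
grip_force: 43.7
```

Call:
play_rows:
  motion:
    - {"ax": 0, "ay": 0, "az": 0, "tx": -0.003, "ty": 0, "tz": 0, "grip": 1}
    - {"ax": 0, "ay": 0, "az": 0, "tx": 0, "ty": 0, "tz": 0, "grip": 1}

```text
time: 18.55
ee_pos: [0.5831, 0.1701, 0.0912]
eef_rot: [-0.114, -3.138, 0.0]
ft_force: [-2.9, -2.7, -1.5]
finger_gap: 0.0353
grip_force: 43.9
```

Call:
play_rows:
  motion:
    - {"ax": 0, "ay": 0, "az": 0, "tx": -0.003, "ty": 0, "tz": 0, "grip": 1}
    - {"ax": 0, "ay": 0, "az": 0, "tx": 0, "ty": 0, "tz": 0, "grip": 1}

```text
time: 18.72
ee_pos: [0.5836, 0.1701, 0.0909]
eef_rot: [-0.114, -3.133, 0.0]
ft_force: [-14.7, -1.7, 5.6]
finger_gap: 0.0354
grip_force: 44.7
```

Call:
play_rows:
  motion:
    - {"ax": 0, "ay": 0, "az": 0, "tx": -0.003, "ty": 0, "tz": 0, "grip": 1}
    - {"ax": 0, "ay": 0, "az": 0, "tx": 0, "ty": 0, "tz": 0, "grip": 1}

```text
time: 18.88
ee_pos: [0.5841, 0.1701, 0.0905]
eef_rot: [-0.113, -3.128, 0.0]
ft_force: [-25.7, -1.0, 12.1]
finger_gap: 0.0352
grip_force: 45.3
```

```bash
python3 plan.py .58 .170 .09 3.069
python3 - <<'E'
from h import *
s=snap('side');t=snap('top')
cv2.imwrite('pics/c11.png',np.hstack([cv2.resize(s['image'][190:260,250:330],(400,350),interpolation=cv2.INTER_CUBIC),cv2.resize(t['image'][145:215,205:285],(400,350),interpolation=cv2.INTER_CUBIC)])[:,:,::-1])
E
```

```text
az 0.001 then t [ 0.0041 -0.0004  0.0005] norm rows(36mm) 0.1 | pos [0.5841 0.1701 0.0905] phi 3.07 j6 0.22 F [-25.7  -1.   12.1] gap 0.0352 grip 45.3 t 18.9 zaxis [-0.012  0.    -1.   ]
```

Call:
play_rows:
  motion:
    - {"ax": 0, "ay": 0, "az": 0, "tx": -0.003, "ty": 0, "tz": 0, "grip": 1}
    - {"ax": 0, "ay": 0, "az": 0, "tx": 0, "ty": 0, "tz": 0, "grip": 1}
    - {"ax": 0, "ay": 0, "az": 0, "tx": 0.002, "ty": 0, "tz": 0, "grip": 1}
    - {"ax": 0, "ay": 0, "az": 0, "tx": 0.004, "ty": 0, "tz": 0, "grip": 0.1}
    - {"ax": 0, "ay": 0, "az": 0, "tx": 0, "ty": 0, "tz": 0, "grip": -0.3}
    - {"ax": 0, "ay": 0, "az": 0, "tx": 0, "ty": 0, "tz": 0, "grip": -0.3}
    - {"ax": 0, "ay": 0, "az": 0, "tx": 0, "ty": 0, "tz": 0, "grip": -0.3}
    - {"ax": 0, "ay": 0, "az": 0, "tx": 0, "ty": 0, "tz": -0.03, "grip": -0.3}
    - {"ax": 0, "ay": 0, "az": 0, "tx": 0, "ty": 0, "tz": -0.035, "grip": -0.3}
    - {"ax": 0, "ay": 0, "az": 0, "tx": 0.0, "ty": 0, "tz": -0.035, "grip": -0.3}

```text
time: 19.82
ee_pos: [0.5865, 0.1699, 0.1922]
eef_rot: [-0.114, -3.139, -0.0]
ft_force: [0.4, -0.7, 0.3]
finger_gap: 0.0555
grip_force: 0.0
```

Call:
play_rows:
  motion:
    - {"ax": 0, "ay": 0, "az": 0, "tx": 0.03, "ty": 0, "tz": 0, "grip": 1}
    - {"ax": 0, "ay": 0, "az": 0, "tx": 0.035, "ty": 0, "tz": 0, "grip": 1}
    - {"ax": 0, "ay": 0, "az": 0, "tx": 0.015, "ty": 0, "tz": 0, "grip": 1}
    - {"ax": 0, "ay": 0, "az": 0, "tx": 0, "ty": 0, "tz": 0, "grip": 1}
    - {"ax": 0, "ay": 0, "az": 0, "tx": 0, "ty": 0, "tz": 0, "grip": 1}
    - {"ax": 0, "ay": 0, "az": 0, "tx": 0, "ty": 0, "tz": 0, "grip": 1}
    - {"ax": 0, "ay": 0, "az": 0, "tx": 0, "ty": 0, "tz": 0, "grip": 1}

```text
time: 20.4
ee_pos: [0.5077, 0.1757, 0.1913]
eef_rot: [0.115, 3.139, 0.0]
ft_force: [-0.3, -0.1, 0.2]
finger_gap: -0.0002
grip_force: 0.0
```

```bash
python3 plan.py .534 .173 .098 3.069;python3 - <<'E'
from h import *
s=snap('side');t=snap('top')
cv2.imwrite('pics/c11.png',np.hstack([cv2.resize(s['image'][190:260,250:330],(400,350),interpolation=cv2.INTER_CUBIC),cv2.resize(t['image'][145:215,205:285],(400,350),interpolation=cv2.INTER_CUBIC)])[:,:,::-1])
E
```

```text
az -0.001 then t [-0.0264 -0.0008  0.0933] norm rows(36mm) 2.7 | pos [0.5077 0.1757 0.1913] phi 3.068 j6 0.25 F [-0.3 -0.1  0.2] gap -0.0002 grip 0.0 t 20.4 zaxis [ 0.001  0.    -1.   ]
```

View pics/c11.png

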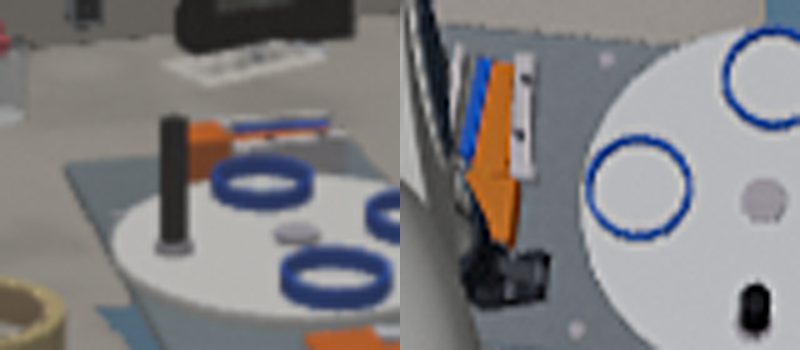

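Call:
play_rows:
  motion:
    - {"ax": 0, "ay": 0, "az": 0, "tx": -0.005, "ty": 0.0, "tz": 0.03, "grip": 1}
    - {"ax": 0, "ay": 0, "az": 0, "tx": -0.005, "ty": 0, "tz": 0.03, "grip": 1}
    - {"ax": 0, "ay": 0, "az": 0, "tx": 0, "ty": 0, "tz": 0.033, "grip": 1}
    - {"ax": 0, "ay": 0, "az": 0, "tx": -0.015, "ty": 0, "tz": 0, "grip": 1}
    - {"ax": 0, "ay": 0, "az": 0, "tx": -0.01, "ty": 0, "tz": 0, "grip": 1}
    - {"ax": 0, "ay": 0, "az": 0, "tx": -0.005, "ty": 0, "tz": 0, "grip": 1}
    - {"ax": 0, "ay": 0, "az": 0, "tx": 0, "ty": 0, "tz": 0, "grip": 1}

```text
time: 21.08
ee_pos: [0.5485, 0.1728, 0.099]
eef_rot: [0.115, 3.137, 0.001]
ft_force: [-1.0, -0.2, -0.1]
finger_gap: -0.0003
grip_force: 0.0
```

Call:
play_rows:
  motion:
    - {"ax": 0, "ay": 0, "az": 0, "tx": -0.004, "ty": 0, "tz": 0, "grip": 1}
    - {"ax": 0, "ay": 0, "az": 0, "tx": 0, "ty": 0, "tz": 0, "grip": 1}

```text
time: 21.25
ee_pos: [0.5499, 0.1727, 0.099]
eef_rot: [-0.114, -3.138, -0.0]
ft_force: [-3.1, 0.6, 0.6]
finger_gap: -0.0003
grip_force: 1.8
```

Call:
play_rows:
  motion:
    - {"ax": 0, "ay": 0, "az": 0, "tx": -0.004, "ty": 0, "tz": 0, "grip": 1}
    - {"ax": 0, "ay": 0, "az": 0, "tx": 0, "ty": 0, "tz": 0, "grip": 1}

```text
time: 21.42
ee_pos: [0.5506, 0.1726, 0.0986]
eef_rot: [-0.113, -3.132, -0.0]
ft_force: [-19.2, 1.6, 11.1]
finger_gap: 0.0001
grip_force: 9.4
```

Call:
play_rows:
  motion:
    - {"ax": 0, "ay": 0, "az": 0, "tx": -0.004, "ty": 0, "tz": 0, "grip": 1}
    - {"ax": 0, "ay": 0, "az": 0, "tx": 0, "ty": 0, "tz": 0, "grip": 1}

```text
time: 21.58
ee_pos: [0.5512, 0.1726, 0.0984]
eef_rot: [-0.111, -3.125, -0.001]
ft_force: [-33.6, 2.3, 21.9]
finger_gap: -0.0
grip_force: 17.4
```

Call:
play_rows:
  motion:
    - {"ax": 0, "ay": 0, "az": 0, "tx": 0.02, "ty": 0.0, "tz": 0, "grip": 1}
    - {"ax": 0, "ay": 0, "az": 0, "tx": 0.035, "ty": 0, "tz": -0.01, "grip": 0}
    - {"ax": 0, "ay": 0, "az": 0, "tx": 0.03, "ty": 0, "tz": -0.03, "grip": -1}
    - {"ax": 0, "ay": 0, "az": 0, "tx": 0.0, "ty": 0, "tz": -0.035, "grip": -1}
    - {"ax": 0, "ay": 0, "az": 0, "tx": 0, "ty": 0, "tz": -0.035, "grip": -1}
    - {"ax": 0, "ay": 0, "az": 0, "tx": 0, "ty": 0, "tz": -0.03, "grip": -1}

```text
time: 22.08
ee_pos: [0.4735, 0.1783, 0.2413]
eef_rot: [0.113, 3.136, 0.001]
ft_force: [0.5, 0.1, 0.2]
finger_gap: 0.0602
grip_force: 0.0
```

```bash
python3 - <<'E'
from h import *
t=snap('top','t_c');s=snap('side','s_c')
for n,a,b in (('A',(160.7,213.6),(249.8,213.3)),('B',(198.7,247.8),(229,227.6))):
    print(n,'top',q(cast(t,a,.035)),'side',q(cast(s,b,0.0)))
H=cv2.cvtColor(s['image'],cv2.COLOR_RGB2HSV).astype(int)
# caps in both views
for nm,im in (('t',t),('s',s)):
    h=cv2.cvtColor(im['image'],cv2.COLOR_RGB2HSV).astype(int); m=((h[...,0]>170)|(h[...,0]<5))&(h[...,1]>90)&(h[...,2]>120)
    for st,ce,mk in comps(m,6):
        if nm=='t' and 110<ce[0]<240 and ce[1]>200 or nm=='s' and 190<ce[0]<265 and 190<ce[1]<225: print(nm,st,ce.round(1),q(cast(im,ce,.062)))
b=cv2.absdiff(cv2.imread('pics/t_c.png'),cv2.imread('pics/top0.png')); 
# cup outline by edges
g=cv2.cvtColor(t['image'],cv2.COLOR_RGB2GRAY)
a=cv2.resize(t['image'][195:265,140:220],(480,420),interpolation=cv2.INTER_CUBIC); c=cv2.resize(s['image'][190:232,215:265],(320,269),interpolation=cv2.INTER_CUBIC)
cv2.imwrite('pics/c12.png',np.hstack([a,np.vstack([c,np.zeros((151,320,3),'uint8')])])[:,:,::-1])
E
python3 plan.py .4 .24 .2 3.069
```

```text
A top [0.4931 0.3459 0.035 ] side [0.4948 0.3429 0.    ]
B top [0.395  0.2298 0.035 ] side [0.3963 0.2307 0.    ]
t [128 269   3   5  11] [129.4 271. ] [0.3248 0.4138 0.062 ]
t [125 273   4   4  11] [126.4 274.5] [0.315  0.4212 0.062 ]
s [248 195   4   4   7] [249.4 196.4] [0.495  0.3438 0.062 ]
s [227 209   3   4   7] [227.7 210.6] [0.3926 0.2231 0.062 ]
az 0.0 then t [0.0798 0.0557 0.0437] norm rows(36mm) 3.0 | pos [0.4756 0.1787 0.2437] phi 3.069 j6 0.27 F [ 0.6 -0.1  0.5] gap 0.0746 grip 0.0 t 22.2 zaxis [ 0.01   0.002 -1.   ]
```

View pics/c12.png

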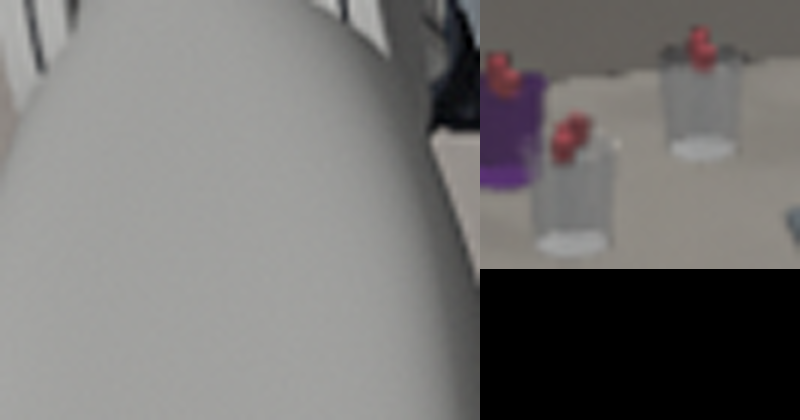

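Call:
play_rows:
  motion:
    - {"ax": 0, "ay": 0, "az": 0, "tx": 0.028, "ty": 0.015, "tz": 0, "grip": -1}
    - {"ax": 0, "ay": 0, "az": 0, "tx": 0.028, "ty": 0.015, "tz": 0, "grip": -1}
    - {"ax": 0, "ay": 0, "az": 0, "tx": 0.027, "ty": 0.015, "tz": 0, "grip": -1}
    - {"ax": 0, "ay": 0, "az": 0, "tx": 0, "ty": 0, "tz": 0, "grip": -1}
    - {"ax": 0, "ay": 0, "az": 0, "tx": 0, "ty": 0, "tz": 0, "grip": -1}
  newtons: 25

```text
time: 22.6
ee_pos: [0.3934, 0.2297, 0.2381]
eef_rot: [0.111, 3.139, 0.001]
ft_force: [-0.9, 0.3, 1.8]
finger_gap: 0.0853
grip_force: 0.0
```

```bash
python3 plan.py .3955 .230 .092 3.069
```

```text
az 0.002 then t [-0.0021  0.0005  0.1461] norm rows(36mm) 4.1 | pos [0.3934 0.2297 0.2381] phi 3.071 j6 0.41 F [-0.9  0.3  1.8] gap 0.0853 grip 0.0 t 22.6 zaxis [ 0.001  0.    -1.   ]
```

Call:
play_rows:
  motion:
    - {"ax": 0, "ay": 0, "az": 0, "tx": -0.002, "ty": 0, "tz": 0.035, "grip": -1}
    - {"ax": 0, "ay": 0, "az": 0, "tx": 0, "ty": 0, "tz": 0.035, "grip": -1}
    - {"ax": 0, "ay": 0, "az": 0, "tx": 0, "ty": 0, "tz": 0.03, "grip": -1}
    - {"ax": 0, "ay": 0, "az": 0, "tx": 0, "ty": 0, "tz": 0.025, "grip": -1}
    - {"ax": 0, "ay": 0, "az": 0, "tx": 0, "ty": 0, "tz": 0.02, "grip": -1}
    - {"ax": 0, "ay": 0, "az": 0, "tx": 0, "ty": 0, "tz": 0, "grip": -1}
    - {"ax": 0, "ay": 0, "az": 0, "tx": 0, "ty": 0, "tz": 0, "grip": 1}
    - {"ax": 0, "ay": 0, "az": 0, "tx": 0, "ty": 0, "tz": 0, "grip": 1}
    - {"ax": 0, "ay": 0, "az": 0, "tx": 0, "ty": 0, "tz": 0, "grip": 1}
    - {"ax": 0, "ay": 0, "az": 0, "tx": 0, "ty": 0, "tz": 0, "grip": 1}
    - {"ax": 0, "ay": 0, "az": 0, "tx": 0, "ty": 0, "tz": 0, "grip": 1}
    - {"ax": 0, "ay": 0, "az": 0, "tx": 0, "ty": 0, "tz": 0, "grip": 1}

```text
time: 23.6
ee_pos: [0.3975, 0.229, 0.0943]
eef_rot: [0.114, 3.137, 0.001]
ft_force: [-0.6, -2.6, 6.5]
finger_gap: 0.0471
grip_force: 24.8
```

Call:
play_rows:
  motion:
    - {"ax": 0, "ay": 0, "az": 0, "tx": 0, "ty": 0, "tz": 0, "grip": 1}
    - {"ax": 0, "ay": 0, "az": 0, "tx": 0, "ty": 0, "tz": -0.02, "grip": 1}
    - {"ax": 0, "ay": 0, "az": 0, "tx": 0, "ty": 0, "tz": -0.03, "grip": 1}
    - {"ax": 0, "ay": 0, "az": 0, "tx": 0, "ty": 0, "tz": -0.03, "grip": 1}
    - {"ax": 0, "ay": 0, "az": 0, "tx": 0, "ty": 0, "tz": -0.03, "grip": 1}
    - {"ax": 0, "ay": 0, "az": 0, "tx": 0, "ty": 0, "tz": 0, "grip": 1}

```text
time: 24.1
ee_pos: [0.3985, 0.2297, 0.2088]
eef_rot: [0.114, 3.131, 0.006]
ft_force: [1.2, 0.1, -0.4]
finger_gap: 0.047
grip_force: 25.9
```

```bash
python3 plan.py .591 .080 .2 3.069
python3 - <<'E'
from h import *
s=snap('side'); h=cv2.cvtColor(s['image'],cv2.COLOR_RGB2HSV).astype(int); m=((h[...,0]>170)|(h[...,0]<5))&(h[...,1]>90)&(h[...,2]>100)
p=bot.read_state()['ee_pos']; print('cup mid exp',proj(s,p-[0,0,.04]))
for st,ce,mk in comps(m,4):
    if 190<ce[0]<300 and 150<ce[1]<225: print(st,ce.round(1))
E
```

```text
az 0.0 then t [-0.2029 -0.1353  0.0088] norm rows(36mm) 6.8 | pos [0.3985 0.2297 0.2088] phi 3.069 j6 0.41 F [ 1.2  0.1 -0.4] gap 0.047 grip 25.9 t 24.1 zaxis [ 0.009  0.003 -1.   ]
cup mid exp [227.76414518 178.52020747]
[194 195   2   3   5] [194.6 195.8]
[197 194   3   2   6] [198.  194.5]
[202 194   2   4   7] [202.6 195.7]
[248 194   4   7  18] [249.2 196.9]
[216 199   5   5  16] [218.  200.9]
```

Call:
play_rows:
  motion:
    - {"ax": 0, "ay": 0, "az": 0, "tx": -0.029, "ty": -0.019, "tz": 0, "grip": 1}
    - {"ax": 0, "ay": 0, "az": 0, "tx": -0.029, "ty": -0.019, "tz": 0, "grip": 1}
    - {"ax": 0, "ay": 0, "az": 0, "tx": -0.029, "ty": -0.019, "tz": 0, "grip": 1}
    - {"ax": 0, "ay": 0, "az": 0, "tx": -0.029, "ty": -0.019, "tz": 0, "grip": 1}
    - {"ax": 0, "ay": 0, "az": 0, "tx": -0.029, "ty": -0.019, "tz": 0, "grip": 1}
    - {"ax": 0, "ay": 0, "az": 0, "tx": -0.029, "ty": -0.02, "tz": 0, "grip": 1}
    - {"ax": 0, "ay": 0, "az": 0, "tx": -0.029, "ty": -0.02, "tz": 0, "grip": 1}
    - {"ax": 0, "ay": 0, "az": 0, "tx": 0, "ty": 0, "tz": 0, "grip": 1}
    - {"ax": 0, "ay": 0, "az": 0, "tx": 0, "ty": 0, "tz": 0, "grip": 1}

```text
time: 24.9
ee_pos: [0.5901, 0.0781, 0.2015]
eef_rot: [-0.118, -3.138, 0.0]
ft_force: [0.3, 0.4, -0.4]
finger_gap: 0.047
grip_force: 26.0
```

```bash
python3 plan.py .591 .080 .128 3.069
python3 - <<'E'
from h import *
# re-check that the carousel has not moved: blue ring blobs in side view vs start
for im in (snap('side')['image'],cv2.imread('pics/side0.png')[:,:,::-1].copy()):
    h=cv2.cvtColor(im,cv2.COLOR_RGB2HSV).astype(int); m=(h[...,0]>104)&(h[...,0]<125)&(h[...,1]>150)
    print([(st[:4].tolist(),ce.round(1).tolist()) for st,ce,_ in comps(m,40) if 280<ce[0]<350 and ce[1]<255])
E
```

```text
az -0.003 then t [-0.0008  0.002   0.0735] norm rows(36mm) 2.0 | pos [0.5901 0.0781 0.2015] phi 3.066 j6 0.07 F [ 0.3  0.4 -0.4] gap 0.047 grip 26.0 t 24.9 zaxis [-0.001  0.    -1.   ]
[]
[]
```

Call:
play_rows:
  motion:
    - {"ax": 0, "ay": 0, "az": 0, "tx": -0.001, "ty": 0.0015, "tz": 0.03, "grip": 1}
    - {"ax": 0, "ay": 0, "az": 0, "tx": 0, "ty": 0, "tz": 0.025, "grip": 1}
    - {"ax": 0, "ay": 0, "az": 0, "tx": 0, "ty": 0, "tz": 0.01, "grip": 1}
    - {"ax": 0, "ay": 0, "az": 0, "tx": 0, "ty": 0, "tz": 0.006, "grip": 1}
    - {"ax": 0, "ay": 0, "az": 0, "tx": 0, "ty": 0, "tz": 0, "grip": 1}
    - {"ax": 0, "ay": 0, "az": 0, "tx": 0, "ty": 0, "tz": 0, "grip": 1}

```text
time: 25.45
ee_pos: [0.5905, 0.0813, 0.1328]
eef_rot: [0.113, 3.139, 0.0]
ft_force: [-0.1, -0.8, -0.3]
finger_gap: 0.0471
grip_force: 26.0
```

Call:
play_rows:
  motion:
    - {"ax": 0, "ay": 0, "az": 0, "tx": 0, "ty": 0, "tz": 0.002, "grip": 1}
    - {"ax": 0, "ay": 0, "az": 0, "tx": 0, "ty": 0, "tz": 0, "grip": 1}

```text
time: 25.62
ee_pos: [0.5907, 0.081, 0.1308]
eef_rot: [0.114, 3.138, 0.0]
ft_force: [0.5, 0.2, -0.0]
finger_gap: 0.0473
grip_force: 26.0
```

Call:
play_rows:
  motion:
    - {"ax": 0, "ay": 0, "az": 0, "tx": 0, "ty": 0, "tz": 0.002, "grip": 1}
    - {"ax": 0, "ay": 0, "az": 0, "tx": 0, "ty": 0, "tz": 0, "grip": 1}

```text
time: 25.78
ee_pos: [0.5904, 0.0809, 0.1281]
eef_rot: [0.114, 3.139, 0.0]
ft_force: [0.8, -0.3, -0.4]
finger_gap: 0.047
grip_force: 26.0
```

Call:
play_rows:
  motion:
    - {"ax": 0, "ay": 0, "az": 0, "tx": 0, "ty": 0, "tz": 0.002, "grip": 1}
    - {"ax": 0, "ay": 0, "az": 0, "tx": 0, "ty": 0, "tz": 0, "grip": 1}

```text
time: 25.95
ee_pos: [0.5908, 0.0808, 0.1264]
eef_rot: [0.114, 3.138, -0.0]
ft_force: [-0.1, -0.2, 2.9]
finger_gap: 0.0471
grip_force: 26.2
```

Call:
play_rows:
  motion:
    - {"ax": 0, "ay": 0, "az": 0, "tx": 0, "ty": 0, "tz": 0.001, "grip": 1}
    - {"ax": 0, "ay": 0, "az": 0, "tx": 0, "ty": 0, "tz": 0, "grip": 1}

```text
time: 26.12
ee_pos: [0.5913, 0.0808, 0.1262]
eef_rot: [0.115, 3.136, -0.0]
ft_force: [-0.5, 0.2, 9.0]
finger_gap: 0.0472
grip_force: 26.5
```

Call:
play_rows:
  motion:
    - {"ax": 0, "ay": 0, "az": 0, "tx": 0, "ty": 0, "tz": -0.001, "grip": 0}
    - {"ax": 0, "ay": 0, "az": 0, "tx": 0, "ty": 0, "tz": 0, "grip": -0.6}
    - {"ax": 0, "ay": 0, "az": 0, "tx": 0, "ty": 0, "tz": 0, "grip": -0.6}
    - {"ax": 0, "ay": 0, "az": 0, "tx": 0, "ty": 0, "tz": 0, "grip": -0.6}
    - {"ax": 0, "ay": 0, "az": 0, "tx": 0, "ty": 0, "tz": 0, "grip": -0.6}
    - {"ax": 0, "ay": 0, "az": 0, "tx": 0, "ty": 0, "tz": -0.02, "grip": -0.6}
    - {"ax": 0, "ay": 0, "az": 0, "tx": 0, "ty": 0, "tz": -0.035, "grip": -0.6}
    - {"ax": 0, "ay": 0, "az": 0, "tx": 0, "ty": 0, "tz": -0.035, "grip": -1}
    - {"ax": 0, "ay": 0, "az": 0, "tx": 0, "ty": 0, "tz": -0.02, "grip": -1}
    - {"ax": 0, "ay": 0, "az": 0, "tx": 0, "ty": 0, "tz": 0, "grip": -1}

```text
time: 26.95
ee_pos: [0.5918, 0.081, 0.2406]
eef_rot: [0.114, 3.132, 0.0]
ft_force: [0.3, 0.6, 0.1]
finger_gap: 0.0851
grip_force: 0.0
```

```bash
python3 plan.py .494 .3445 .2 3.069
python3 - <<'E'
from h import *
s=snap('side'); h=cv2.cvtColor(s['image'],cv2.COLOR_RGB2HSV).astype(int); m=((h[...,0]>170)|(h[...,0]<5))&(h[...,1]>90)&(h[...,2]>100)
for st,ce,mk in comps(m,4):
    if 180<ce[0]<340 and 170<ce[1]<235: print(st,ce.round(1))
print('exp caps B',proj(s,[.591,.081,.094]))
E
```

```text
az -0.0 then t [0.1166 0.2557 0.0406] norm rows(36mm) 7.9 | pos [0.5918 0.081  0.2406] phi 3.069 j6 0.07 F [0.3 0.6 0.1] gap 0.0851 grip 0.0 t 26.9 zaxis [ 0.007 -0.    -1.   ]
[194 195   3   3   6] [194.8 196. ]
[197 194   3   2   6] [198.  194.5]
[202 194   2   4   7] [202.6 195.7]
[248 194   4   7  18] [249.2 196.9]
[216 199   5   5  16] [218.  200.9]
[299 207   5   7  20] [300.8 209.8]
exp caps B [301.1310087  209.21138278]
```

Cup B stands in its holder as expected. Now cup A.

Call:
play_rows:
  motion:
    - {"ax": 0, "ay": 0, "az": 0, "tx": 0.0145, "ty": 0.032, "tz": 0, "grip": -1}
    - {"ax": 0, "ay": 0, "az": 0, "tx": 0.0145, "ty": 0.032, "tz": 0, "grip": -1}
    - {"ax": 0, "ay": 0, "az": 0, "tx": 0.0145, "ty": 0.032, "tz": 0, "grip": -1}
    - {"ax": 0, "ay": 0, "az": 0, "tx": 0.0145, "ty": 0.032, "tz": 0, "grip": -1}
    - {"ax": 0, "ay": 0, "az": 0, "tx": 0.0145, "ty": 0.032, "tz": 0, "grip": -1}
    - {"ax": 0, "ay": 0, "az": 0, "tx": 0.0145, "ty": 0.032, "tz": 0, "grip": -1}
    - {"ax": 0, "ay": 0, "az": 0, "tx": 0.0145, "ty": 0.032, "tz": 0, "grip": -1}
    - {"ax": 0, "ay": 0, "az": 0, "tx": 0.0145, "ty": 0.032, "tz": 0, "grip": -1}
    - {"ax": 0, "ay": 0, "az": 0, "tx": 0, "ty": 0, "tz": 0, "grip": -1}
    - {"ax": 0, "ay": 0, "az": 0, "tx": 0, "ty": 0, "tz": 0, "grip": -1}

```text
time: 27.83
ee_pos: [0.492, 0.3462, 0.2343]
eef_rot: [-0.109, -3.138, 0.002]
ft_force: [0.2, -0.6, -0.7]
finger_gap: 0.0853
grip_force: 0.0
```

```bash
python3 plan.py .494 .3445 .093 3.069
```

```text
az 0.003 then t [-0.0021 -0.0015  0.1413] norm rows(36mm) 3.9 | pos [0.492  0.3462 0.2343] phi 3.072 j6 0.54 F [ 0.2 -0.6 -0.7] gap 0.0853 grip 0.0 t 27.8 zaxis [-0.002 -0.001 -1.   ]
```

Call:
play_rows:
  motion:
    - {"ax": 0, "ay": 0, "az": 0, "tx": -0.002, "ty": -0.001, "tz": 0.035, "grip": -1}
    - {"ax": 0, "ay": 0, "az": 0, "tx": 0, "ty": 0, "tz": 0.035, "grip": -1}
    - {"ax": 0, "ay": 0, "az": 0, "tx": 0, "ty": 0, "tz": 0.03, "grip": -1}
    - {"ax": 0, "ay": 0, "az": 0, "tx": 0, "ty": 0, "tz": 0.025, "grip": -1}
    - {"ax": 0, "ay": 0, "az": 0, "tx": 0, "ty": 0, "tz": 0.016, "grip": -1}
    - {"ax": 0, "ay": 0, "az": 0, "tx": 0, "ty": 0, "tz": 0, "grip": -1}
    - {"ax": 0, "ay": 0, "az": 0, "tx": 0, "ty": 0, "tz": 0, "grip": 1}
    - {"ax": 0, "ay": 0, "az": 0, "tx": 0, "ty": 0, "tz": 0, "grip": 1}
    - {"ax": 0, "ay": 0, "az": 0, "tx": 0, "ty": 0, "tz": 0, "grip": 1}
    - {"ax": 0, "ay": 0, "az": 0, "tx": 0, "ty": 0, "tz": 0, "grip": 1}
    - {"ax": 0, "ay": 0, "az": 0, "tx": 0, "ty": 0, "tz": 0, "grip": 1}
    - {"ax": 0, "ay": 0, "az": 0, "tx": 0, "ty": 0, "tz": 0, "grip": 1}

```text
time: 28.83
ee_pos: [0.4959, 0.3437, 0.0964]
eef_rot: [0.114, 3.137, 0.001]
ft_force: [0.9, -1.1, 6.0]
finger_gap: 0.0471
grip_force: 25.4
```

Call:
play_rows:
  motion:
    - {"ax": 0, "ay": 0, "az": 0, "tx": 0, "ty": 0, "tz": 0, "grip": 1}
    - {"ax": 0, "ay": 0, "az": 0, "tx": 0, "ty": 0, "tz": -0.02, "grip": 1}
    - {"ax": 0, "ay": 0, "az": 0, "tx": 0, "ty": 0, "tz": -0.035, "grip": 1}
    - {"ax": 0, "ay": 0, "az": 0, "tx": 0, "ty": 0, "tz": -0.035, "grip": 1}
    - {"ax": 0, "ay": 0, "az": 0, "tx": 0, "ty": 0, "tz": -0.035, "grip": 1}
    - {"ax": 0, "ay": 0, "az": 0, "tx": 0, "ty": 0, "tz": -0.035, "grip": 1}
    - {"ax": 0, "ay": 0, "az": 0, "tx": 0, "ty": 0, "tz": 0, "grip": 1}

```text
time: 29.42
ee_pos: [0.4966, 0.3444, 0.2626]
eef_rot: [0.114, 3.13, 0.008]
ft_force: [0.3, -0.2, -0.9]
finger_gap: 0.047
grip_force: 26.0
```

```bash
python3 plan.py .661 -.0005 .22 3.069
```

```text
az 0.0 then t [-0.189  -0.3321  0.0426] norm rows(36mm) 10.7 | pos [0.4966 0.3444 0.2626] phi 3.069 j6 0.54 F [ 0.3 -0.2 -0.9] gap 0.047 grip 26.0 t 29.4 zaxis [ 0.01   0.005 -1.   ]
```

Call:
play_rows:
  motion:
    - {"ax": 0, "ay": 0, "az": 0, "tx": -0.0155, "ty": -0.0275, "tz": 0, "grip": 1}
    - {"ax": 0, "ay": 0, "az": 0, "tx": -0.0155, "ty": -0.0275, "tz": 0, "grip": 1}
    - {"ax": 0, "ay": 0, "az": 0, "tx": -0.0155, "ty": -0.0275, "tz": 0, "grip": 1}
    - {"ax": 0, "ay": 0, "az": 0, "tx": -0.0155, "ty": -0.0275, "tz": 0, "grip": 1}
    - {"ax": 0, "ay": 0, "az": 0, "tx": -0.0155, "ty": -0.0275, "tz": 0, "grip": 1}
    - {"ax": 0, "ay": 0, "az": 0, "tx": -0.0155, "ty": -0.0275, "tz": 0, "grip": 1}
    - {"ax": 0, "ay": 0, "az": 0, "tx": -0.0155, "ty": -0.0275, "tz": 0, "grip": 1}
    - {"ax": 0, "ay": 0, "az": 0, "tx": -0.0155, "ty": -0.0275, "tz": 0, "grip": 1}
    - {"ax": 0, "ay": 0, "az": 0, "tx": -0.0155, "ty": -0.0275, "tz": 0, "grip": 1}
    - {"ax": 0, "ay": 0, "az": 0, "tx": -0.0155, "ty": -0.0275, "tz": 0, "grip": 1}
    - {"ax": 0, "ay": 0, "az": 0, "tx": -0.0155, "ty": -0.0275, "tz": 0, "grip": 1}
    - {"ax": 0, "ay": 0, "az": 0, "tx": -0.0155, "ty": -0.0275, "tz": 0, "grip": 1}

```text
time: 30.42
ee_pos: [0.6571, -0.0005, 0.2551]
eef_rot: [0.114, 3.139, 0.0]
ft_force: [0.5, 0.7, -0.1]
finger_gap: 0.0471
grip_force: 26.0
```

Call:
play_rows:
  motion:
    - {"ax": 0, "ay": 0, "az": 0, "tx": 0, "ty": 0, "tz": 0, "grip": 1}
    - {"ax": 0, "ay": 0, "az": 0, "tx": 0, "ty": 0, "tz": 0, "grip": 1}

```text
time: 30.58
ee_pos: [0.657, -0.0007, 0.2544]
eef_rot: [-0.118, -3.139, -0.0]
ft_force: [0.2, 0.1, -1.0]
finger_gap: 0.0471
grip_force: 26.1
```

```bash
python3 plan.py .661 -.0005 .128 3.069
```

```text
az -0.003 then t [-0.0039  0.0005  0.1264] norm rows(36mm) 3.5 | pos [ 0.657  -0.0007  0.2544] phi 3.066 j6 -0.05 F [ 0.2  0.1 -1. ] gap 0.0471 grip 26.1 t 30.6 zaxis [-0.  0. -1.]
```

Call:
play_rows:
  motion:
    - {"ax": 0, "ay": 0, "az": 0, "tx": -0.0035, "ty": 0, "tz": 0.03, "grip": 1}
    - {"ax": 0, "ay": 0, "az": 0, "tx": 0, "ty": 0, "tz": 0.035, "grip": 1}
    - {"ax": 0, "ay": 0, "az": 0, "tx": 0, "ty": 0, "tz": 0.03, "grip": 1}
    - {"ax": 0, "ay": 0, "az": 0, "tx": 0, "ty": 0, "tz": 0.015, "grip": 1}
    - {"ax": 0, "ay": 0, "az": 0, "tx": 0, "ty": 0, "tz": 0.01, "grip": 1}
    - {"ax": 0, "ay": 0, "az": 0, "tx": 0, "ty": 0, "tz": 0.003, "grip": 1}
    - {"ax": 0, "ay": 0, "az": 0, "tx": 0, "ty": 0, "tz": 0, "grip": 1}

```text
time: 31.17
ee_pos: [0.6599, 0.0015, 0.1319]
eef_rot: [-0.113, -3.139, -0.0]
ft_force: [0.1, 1.0, -0.9]
finger_gap: 0.0468
grip_force: 27.0
```

Call:
play_rows:
  motion:
    - {"ax": 0, "ay": 0, "az": 0, "tx": 0, "ty": 0, "tz": 0.002, "grip": 1}
    - {"ax": 0, "ay": 0, "az": 0, "tx": 0, "ty": 0, "tz": 0, "grip": 1}

```text
time: 31.33
ee_pos: [0.6605, 0.0009, 0.1308]
eef_rot: [0.114, 3.138, -0.0]
ft_force: [-0.2, 0.4, -0.4]
finger_gap: 0.0471
grip_force: 27.0
```

Call:
play_rows:
  motion:
    - {"ax": 0, "ay": 0, "az": 0, "tx": 0, "ty": 0, "tz": 0.001, "grip": 1}
    - {"ax": 0, "ay": 0, "az": 0, "tx": 0, "ty": 0, "tz": 0, "grip": 1}

```text
time: 31.5
ee_pos: [0.6604, 0.0006, 0.1295]
eef_rot: [0.114, 3.139, -0.0]
ft_force: [0.5, -0.5, -0.7]
finger_gap: 0.0471
grip_force: 27.0
```

Call:
play_rows:
  motion:
    - {"ax": 0, "ay": 0, "az": 0, "tx": 0, "ty": 0, "tz": 0.0015, "grip": 1}
    - {"ax": 0, "ay": 0, "az": 0, "tx": 0, "ty": 0, "tz": 0, "grip": 1}

```text
time: 31.67
ee_pos: [0.6607, 0.0005, 0.1285]
eef_rot: [0.114, 3.138, -0.0]
ft_force: [-0.7, 0.6, 5.3]
finger_gap: 0.0469
grip_force: 27.3
```

Call:
play_rows:
  motion:
    - {"ax": 0, "ay": 0, "az": 0, "tx": 0, "ty": 0, "tz": 0.001, "grip": 1}
    - {"ax": 0, "ay": 0, "az": 0, "tx": 0, "ty": 0, "tz": 0, "grip": 1}

```text
time: 31.83
ee_pos: [0.6608, 0.0006, 0.1284]
eef_rot: [0.114, 3.136, -0.0]
ft_force: [-2.6, 1.3, 12.0]
finger_gap: 0.0469
grip_force: 27.6
```

Call:
play_rows:
  motion:
    - {"ax": 0, "ay": 0, "az": 0, "tx": 0, "ty": 0, "tz": -0.002, "grip": 0}
    - {"ax": 0, "ay": 0, "az": 0, "tx": 0, "ty": 0, "tz": 0, "grip": -0.6}
    - {"ax": 0, "ay": 0, "az": 0, "tx": 0, "ty": 0, "tz": 0, "grip": -0.6}
    - {"ax": 0, "ay": 0, "az": 0, "tx": 0, "ty": 0, "tz": 0, "grip": -0.6}
    - {"ax": 0, "ay": 0, "az": 0, "tx": 0, "ty": 0, "tz": 0, "grip": -0.6}
    - {"ax": 0, "ay": 0, "az": 0, "tx": 0, "ty": 0, "tz": -0.02, "grip": -0.6}
    - {"ax": 0, "ay": 0, "az": 0, "tx": 0, "ty": 0, "tz": -0.035, "grip": -0.6}
    - {"ax": 0, "ay": 0, "az": 0, "tx": 0, "ty": 0, "tz": -0.035, "grip": -0.6}
    - {"ax": 0, "ay": 0, "az": 0, "tx": 0, "ty": 0, "tz": -0.035, "grip": -0.6}
    - {"ax": 0, "ay": 0, "az": 0, "tx": 0, "ty": 0, "tz": 0, "grip": -0.6}

```text
time: 32.67
ee_pos: [0.6618, 0.0005, 0.2607]
eef_rot: [0.114, 3.13, -0.001]
ft_force: [0.6, 0.4, 0.7]
finger_gap: 0.0682
grip_force: 0.0
```

```bash
python3 plan.py .512 .009 .25 3.069
python3 - <<'E'
from h import *
s=snap('side'); h=cv2.cvtColor(s['image'],cv2.COLOR_RGB2HSV).astype(int); m=((h[...,0]>170)|(h[...,0]<5))&(h[...,1]>90)&(h[...,2]>100)
for st,ce,mk in comps(m,4):
    if 180<ce[0]<360 and 170<ce[1]<235: print(st,ce.round(1))
print('exp caps',proj(s,[.661,0,.094]),proj(s,[.591,.08,.094]))
g=(h[...,2]<70); 
for st,ce,mk in comps(g,40):
    if 270<ce[0]<300 and 200<ce[1]<250:
        print('crank',st,ce.round(1)); u=st[0]+st[2]/2
print('exp crank top/bottom',proj(s,[.512,.009,.114]),proj(s,[.512,.009,.038]))
t=cv2.imread('pics/top0.png'); k=(t.max(2)<60); yy,xx=np.mgrid[:420,:560]; k&=np.hypot(xx-277,yy-206)<9
print(np.argwhere(k)[:,0].min(),[ (r,np.where(k[r])[0].min(),np.where(k[r])[0].max()) for r in range(200,214) if k[r].any()])
tt=snap('top'); print('exp top', proj(tt,[.512,.009,.114]),proj(tt,[.512,.009,.038]))
E
```

```text
az -0.0 then t [ 0.15   -0.0024  0.0107] norm rows(36mm) 4.2 | pos [6.618e-01 5.000e-04 2.607e-01] phi 3.069 j6 -0.05 F [0.6 0.4 0.7] gap 0.0682 grip 0.0 t 32.7 zaxis [ 0.01  -0.001 -1.   ]
[194 195   3   3   6] [194.8 196. ]
[197 194   3   2   6] [198.  194.5]
[202 194   2   4   7] [202.6 195.7]
[216 199   5   5  16] [218.  200.9]
[299 207   5   7  21] [300.7 210.1]
[330 214   5   7  25] [331.7 216.9]
[339 221  12   3  33] [344.5 222.1]
exp caps [332.81947178 215.66054672] [301.24167332 209.31648158]
crank [282 214   6  25 129] [284.1 225.7]
exp crank top/bottom [283.70253377 213.40271759] [283.59577843 237.90732859]
202 [(202, np.int64(275), np.int64(277)), (203, np.int64(274), np.int64(278)), (204, np.int64(274), np.int64(278)), (205, np.int64(274), np.int64(278)), (206, np.int64(274), np.int64(278)), (207, np.int64(273), np.int64(278)), (208, np.int64(273), np.int64(278)), (209, np.int64(273), np.int64(278)), (210, np.int64(274), np.int64(277)), (211, np.int64(275), np.int64(276))]
exp top [276.10756834 204.25260874] [275.7819305  209.28659058]
```

Call:
play_rows:
  motion:
    - {"ax": 0, "ay": 0, "az": 0, "tx": 0.03, "ty": -0.0005, "tz": 0, "grip": -0.6}
    - {"ax": 0, "ay": 0, "az": 0, "tx": 0.03, "ty": -0.0005, "tz": 0, "grip": -0.6}
    - {"ax": 0, "ay": 0, "az": 0, "tx": 0.03, "ty": -0.0005, "tz": 0, "grip": -0.6}
    - {"ax": 0, "ay": 0, "az": 0, "tx": 0.03, "ty": -0.0005, "tz": 0, "grip": -0.6}
    - {"ax": 0, "ay": 0, "az": 0, "tx": 0.03, "ty": -0.0005, "tz": 0, "grip": -0.6}
    - {"ax": 0, "ay": 0, "az": 0, "tx": 0, "ty": 0, "tz": 0, "grip": -0.6}
    - {"ax": 0, "ay": 0, "az": 0, "tx": 0, "ty": 0, "tz": 0, "grip": -0.6}
  newtons: 20

```text
time: 33.35
ee_pos: [0.509, 0.0093, 0.2527]
eef_rot: [-0.114, -3.138, -0.0]
ft_force: [0.8, -0.6, 0.6]
finger_gap: 0.0685
grip_force: 0.0
```

```bash
python3 plan.py .512 .009 .155 3.069
python3 - <<'E'
import numpy as np
C=np.array([.586,.004]);phi=3.069;r=.0745
tx=np.array([np.cos(phi),np.sin(phi)]);ty=np.array([np.sin(phi),-np.cos(phi)])
a=3.074+np.concatenate([[0,.04,.10],.10+.12*np.arange(1,60)])
P=np.stack([np.cos(a),np.sin(a)],1)*r
T=np.round(np.stack([P@tx,P@ty],1),4); D=np.diff(T,axis=0)*1e3
for i in range(0,len(D),12): print(a[min(i+12,len(a)-1)].round(2),' '.join('(%.1f,%.1f)'%tuple(d) for d in D[i:i+12]))
E
```

```text
az -0.0 then t [-0.003  -0.      0.0977] norm rows(36mm) 2.7 | pos [0.509  0.0093 0.2527] phi 3.069 j6 -0.07 F [ 0.8 -0.6  0.6] gap 0.0685 grip 0.0 t 33.4 zaxis [-0.001  0.    -1.   ]
4.37 (-0.1,-3.0) (-0.3,-4.4) (-1.5,-8.8) (-2.5,-8.6) (-3.5,-8.2) (-4.5,-7.7) (-5.4,-7.2) (-6.1,-6.4) (-7.0,-5.7) (-7.5,-4.8) (-8.1,-3.8) (-8.4,-2.9)
5.81 (-8.8,-1.8) (-8.9,-0.8) (-8.9,0.3) (-8.8,1.4) (-8.6,2.4) (-8.3,3.5) (-7.8,4.3) (-7.2,5.3) (-6.5,6.2) (-5.7,6.8) (-4.9,7.5) (-3.9,8.0)
7.25 (-3.0,8.5) (-1.9,8.7) (-0.9,8.9) (0.3,8.9) (1.2,8.8) (2.4,8.7) (3.3,8.3) (4.3,7.8) (5.2,7.2) (6.1,6.6) (6.8,5.8) (7.4,5.0)
8.69 (8.0,4.0) (8.4,3.0) (8.7,2.1) (8.9,0.9) (8.9,-0.1) (8.9,-1.2) (8.6,-2.2) (8.3,-3.3) (7.9,-4.2) (7.3,-5.1) (6.7,-6.0) (5.8,-6.7)
10.13 (5.1,-7.4) (4.1,-7.9) (3.1,-8.4) (2.1,-8.7) (1.1,-8.9) (0.0,-8.9) (-1.1,-8.9) (-2.2,-8.6) (-3.1,-8.4) (-4.2,-7.9) (-5.0,-7.4) (-5.9,-6.7)
10.25 (-6.7,-5.9)
```

Call:
play_rows:
  motion:
    - {"ax": 0, "ay": 0, "az": 0, "tx": -0.003, "ty": 0, "tz": 0.035, "grip": -0.6}
    - {"ax": 0, "ay": 0, "az": 0, "tx": 0, "ty": 0, "tz": 0.03, "grip": -0.6}
    - {"ax": 0, "ay": 0, "az": 0, "tx": 0, "ty": 0, "tz": 0.025, "grip": -0.6}
    - {"ax": 0, "ay": 0, "az": 0, "tx": 0, "ty": 0, "tz": 0.008, "grip": -0.6}
    - {"ax": 0, "ay": 0, "az": 0, "tx": 0, "ty": 0, "tz": 0, "grip": 1}
    - {"ax": 0, "ay": 0, "az": 0, "tx": 0, "ty": 0, "tz": 0, "grip": 1}
    - {"ax": 0, "ay": 0, "az": 0, "tx": 0, "ty": 0, "tz": 0, "grip": 1}
    - {"ax": 0, "ay": 0, "az": 0, "tx": 0, "ty": 0, "tz": 0, "grip": 1}
    - {"ax": 0, "ay": 0, "az": 0, "tx": 0, "ty": 0, "tz": 0, "grip": 1}
    - {"ax": 0, "ay": 0, "az": 0, "tx": 0, "ty": 0, "tz": 0, "grip": 1}

```text
time: 34.18
ee_pos: [0.5142, 0.0087, 0.1567]
eef_rot: [0.114, 3.137, -0.001]
ft_force: [0.4, -0.5, 6.6]
finger_gap: 0.0175
grip_force: 21.2
```

Call:
play_rows:
  motion:
    - {"ax": 0, "ay": 0, "az": 0, "tx": 0, "ty": 0, "tz": 0, "grip": 1}
    - {"ax": 0, "ay": 0, "az": 0, "tx": 0, "ty": 0, "tz": 0, "grip": 1}

```text
time: 34.35
ee_pos: [0.5142, 0.0087, 0.1567]
eef_rot: [0.114, 3.137, -0.001]
ft_force: [0.6, -0.1, 6.7]
finger_gap: 0.0171
grip_force: 21.2
```

Call:
play_rows:
  motion:
    - {"ax": 0, "ay": 0, "az": 0, "tx": -0.0001, "ty": -0.003, "tz": -0.001, "grip": 1}
    - {"ax": 0, "ay": 0, "az": 0, "tx": -0.0003, "ty": -0.0044, "tz": 0, "grip": 1}
    - {"ax": 0, "ay": 0, "az": 0, "tx": -0.0015, "ty": -0.0088, "tz": 0, "grip": 1}
    - {"ax": 0, "ay": 0, "az": 0, "tx": -0.0025, "ty": -0.0086, "tz": 0, "grip": 1}
    - {"ax": 0, "ay": 0, "az": 0, "tx": -0.0035, "ty": -0.0082, "tz": 0, "grip": 1}
    - {"ax": 0, "ay": 0, "az": 0, "tx": -0.0045, "ty": -0.0077, "tz": 0, "grip": 1}

```text
time: 34.85
ee_pos: [0.5236, -0.0332, 0.1568]
eef_rot: [0.114, 3.138, 0.001]
ft_force: [5.6, 5.5, -0.7]
finger_gap: 0.0175
grip_force: 20.8
```

Call:
play_rows:
  motion:
    - {"ax": 0, "ay": 0, "az": 0, "tx": -0.0054, "ty": -0.0072, "tz": 0, "grip": 1}
    - {"ax": 0, "ay": 0, "az": 0, "tx": -0.0061, "ty": -0.0064, "tz": 0, "grip": 1}
    - {"ax": 0, "ay": 0, "az": 0, "tx": -0.007, "ty": -0.0057, "tz": 0, "grip": 1}
    - {"ax": 0, "ay": 0, "az": 0, "tx": -0.0075, "ty": -0.0048, "tz": 0, "grip": 1}
    - {"ax": 0, "ay": 0, "az": 0, "tx": -0.0081, "ty": -0.0038, "tz": 0, "grip": 1}
    - {"ax": 0, "ay": 0, "az": 0, "tx": -0.0084, "ty": -0.0029, "tz": 0, "grip": 1}

```text
time: 35.35
ee_pos: [0.5633, -0.0668, 0.1568]
eef_rot: [0.114, 3.139, 0.002]
ft_force: [1.4, 5.8, 4.0]
finger_gap: 0.017
grip_force: 21.3
```

Run:
```python
from h import *
s=bot.read_state();d=s['ee_pos'][:2]-np.array([.586,.004]);print(np.hypot(*d),np.arctan2(d[1],d[0])%6.283,s['ft_force'].round(1),s['moment'].round(2),s['finger_gap'])
i=snap('side'); a=4.374;print('exp crank top',proj(i,[.586+.075*np.cos(a),.004+.075*np.sin(a),.07]))
h=cv2.cvtColor(i['image'],cv2.COLOR_RGB2HSV).astype(int); m=((h[...,0]>170)|(h[...,0]<5))&(h[...,1]>90)&(h[...,2]>100)
print([(st[:4].tolist()) for st,ce,mk in comps(m,4) if 240<ce[0]<360 and 170<ce[1]<235])
for b in (1.475,2.925+.1): 
    b=np.arctan2(.077,.005)+1.3 if b<2 else -.06+1.3
    print(proj(i,[.586+.075*np.cos(b),.004+.075*np.sin(b),.094]).round(1))
```

```text
0.07435792942718321 4.402381042758989 [1.4 5.8 4. ] [ 1.19 -0.2   0.03] 0.017041006602350046
exp crank top [308.73337886 235.34084734]
[[279, 216, 6, 5], [287, 217, 4, 5], [337, 221, 14, 3]]
[282.6 217.5]
[307.8 209.2]
```

Call:
play_rows:
  motion:
    - {"ax": 0, "ay": 0, "az": 0, "tx": -0.0088, "ty": -0.0018, "tz": 0, "grip": 1}
    - {"ax": 0, "ay": 0, "az": 0, "tx": -0.0089, "ty": -0.0008, "tz": 0, "grip": 1}
    - {"ax": 0, "ay": 0, "az": 0, "tx": -0.0089, "ty": 0.0003, "tz": 0, "grip": 1}
    - {"ax": 0, "ay": 0, "az": 0, "tx": -0.0088, "ty": 0.0014, "tz": 0, "grip": 1}
    - {"ax": 0, "ay": 0, "az": 0, "tx": -0.0086, "ty": 0.0024, "tz": 0, "grip": 1}
    - {"ax": 0, "ay": 0, "az": 0, "tx": -0.0083, "ty": 0.0035, "tz": 0, "grip": 1}
    - {"ax": 0, "ay": 0, "az": 0, "tx": -0.0078, "ty": 0.0043, "tz": 0, "grip": 1}
    - {"ax": 0, "ay": 0, "az": 0, "tx": -0.0072, "ty": 0.0053, "tz": 0, "grip": 1}
    - {"ax": 0, "ay": 0, "az": 0, "tx": -0.0065, "ty": 0.0062, "tz": 0, "grip": 1}
    - {"ax": 0, "ay": 0, "az": 0, "tx": -0.0057, "ty": 0.0068, "tz": 0, "grip": 1}
    - {"ax": 0, "ay": 0, "az": 0, "tx": -0.0049, "ty": 0.0075, "tz": 0, "grip": 1}
    - {"ax": 0, "ay": 0, "az": 0, "tx": -0.0039, "ty": 0.008, "tz": 0, "grip": 1}

```text
time: 36.4
ee_pos: [0.6555, -0.0305, 0.1568]
eef_rot: [0.116, 3.138, -0.003]
ft_force: [3.3, -3.2, 4.9]
finger_gap: 0.0171
grip_force: 21.2
```

Call:
play_rows:
  motion:
    - {"ax": 0, "ay": 0, "az": 0, "tx": -0.003, "ty": 0.0085, "tz": 0, "grip": 1}
    - {"ax": 0, "ay": 0, "az": 0, "tx": -0.0019, "ty": 0.0087, "tz": 0, "grip": 1}
    - {"ax": 0, "ay": 0, "az": 0, "tx": -0.0009, "ty": 0.0089, "tz": 0, "grip": 1}
    - {"ax": 0, "ay": 0, "az": 0, "tx": 0.0003, "ty": 0.0089, "tz": 0, "grip": 1}
    - {"ax": 0, "ay": 0, "az": 0, "tx": 0.0012, "ty": 0.0088, "tz": 0, "grip": 1}
    - {"ax": 0, "ay": 0, "az": 0, "tx": 0.0024, "ty": 0.0087, "tz": 0, "grip": 1}
    - {"ax": 0, "ay": 0, "az": 0, "tx": 0.0033, "ty": 0.0083, "tz": 0, "grip": 1}
    - {"ax": 0, "ay": 0, "az": 0, "tx": 0.0043, "ty": 0.0078, "tz": 0, "grip": 1}
    - {"ax": 0, "ay": 0, "az": 0, "tx": 0.0052, "ty": 0.0072, "tz": 0, "grip": 1}
    - {"ax": 0, "ay": 0, "az": 0, "tx": 0.0061, "ty": 0.0066, "tz": 0, "grip": 1}
    - {"ax": 0, "ay": 0, "az": 0, "tx": 0.0068, "ty": 0.0058, "tz": 0, "grip": 1}
    - {"ax": 0, "ay": 0, "az": 0, "tx": 0.0074, "ty": 0.005, "tz": 0, "grip": 1}

```text
time: 37.4
ee_pos: [0.6302, 0.0664, 0.1568]
eef_rot: [0.113, 3.138, 0.001]
ft_force: [1.9, 1.7, 6.3]
finger_gap: 0.0176
grip_force: 21.4
```

Run:
```python
from h import *
s=bot.read_state();d=s['ee_pos'][:2]-np.array([.586,.004]);print(np.hypot(*d),np.arctan2(d[1],d[0])%6.283+6.283,s['ft_force'].round(1),s['finger_gap'],s['joint_pos'].round(2))
i=snap('side'); 
h=cv2.cvtColor(i['image'],cv2.COLOR_RGB2HSV).astype(int); m=((h[...,0]>170)|(h[...,0]<5))&(h[...,1]>90)&(h[...,2]>100)
print([(st[:4].tolist()) for st,ce,mk in comps(m,4) if 240<ce[0]<360 and 170<ce[1]<245])
for b0 in (1.50,-.067):
    b=b0+7.25-3.074
    print(proj(i,[.586+.075*np.cos(b),.004+.075*np.sin(b),.094]).round(1))
```

```text
0.07650364514434853 7.237882588639775 [1.9 1.7 6.3] 0.017591054555197227 [-0.03  0.47 -0.04  1.06  0.    0.04]
[[329, 218, 3, 4], [335, 219, 6, 5], [344, 221, 7, 3], [297, 224, 3, 5], [304, 225, 6, 5]]
[333.8 220.6]
[301.8 226.9]
```

Both cups ride along at the expected places. Continue.

Call:
play_rows:
  motion:
    - {"ax": 0, "ay": 0, "az": 0, "tx": 0.008, "ty": 0.004, "tz": 0, "grip": 1}
    - {"ax": 0, "ay": 0, "az": 0, "tx": 0.0084, "ty": 0.003, "tz": 0, "grip": 1}
    - {"ax": 0, "ay": 0, "az": 0, "tx": 0.0087, "ty": 0.0021, "tz": 0, "grip": 1}
    - {"ax": 0, "ay": 0, "az": 0, "tx": 0.0089, "ty": 0.0009, "tz": 0, "grip": 1}
    - {"ax": 0, "ay": 0, "az": 0, "tx": 0.0089, "ty": -0.0001, "tz": 0, "grip": 1}
    - {"ax": 0, "ay": 0, "az": 0, "tx": 0.0089, "ty": -0.0012, "tz": 0, "grip": 1}
    - {"ax": 0, "ay": 0, "az": 0, "tx": 0.0086, "ty": -0.0022, "tz": 0, "grip": 1}
    - {"ax": 0, "ay": 0, "az": 0, "tx": 0.0083, "ty": -0.0033, "tz": 0, "grip": 1}
    - {"ax": 0, "ay": 0, "az": 0, "tx": 0.0079, "ty": -0.0042, "tz": 0, "grip": 1}
    - {"ax": 0, "ay": 0, "az": 0, "tx": 0.0073, "ty": -0.0051, "tz": 0, "grip": 1}
    - {"ax": 0, "ay": 0, "az": 0, "tx": 0.0067, "ty": -0.006, "tz": 0, "grip": 1}
    - {"ax": 0, "ay": 0, "az": 0, "tx": 0.0058, "ty": -0.0067, "tz": 0, "grip": 1}

```text
time: 38.45
ee_pos: [0.5323, 0.0532, 0.1567]
eef_rot: [0.114, 3.138, -0.001]
ft_force: [4.3, -2.8, 5.4]
finger_gap: 0.017
grip_force: 21.4
```

Call:
play_rows:
  motion:
    - {"ax": 0, "ay": 0, "az": 0, "tx": 0.0051, "ty": -0.0074, "tz": 0, "grip": 1}
    - {"ax": 0, "ay": 0, "az": 0, "tx": 0.0041, "ty": -0.0079, "tz": 0, "grip": 1}
    - {"ax": 0, "ay": 0, "az": 0, "tx": 0.0031, "ty": -0.0084, "tz": 0, "grip": 1}
    - {"ax": 0, "ay": 0, "az": 0, "tx": 0.0021, "ty": -0.0087, "tz": 0, "grip": 1}
    - {"ax": 0, "ay": 0, "az": 0, "tx": 0.0011, "ty": -0.0089, "tz": 0, "grip": 1}
    - {"ax": 0, "ay": 0, "az": 0, "tx": 0, "ty": 0, "tz": 0, "grip": 1}

```text
time: 38.95
ee_pos: [0.5144, 0.012, 0.1567]
eef_rot: [0.116, 3.138, -0.001]
ft_force: [4.5, -1.9, 5.4]
finger_gap: 0.0176
grip_force: 21.3
```

Run:
```python
from h import *
s=bot.read_state();d=s['ee_pos'][:2]-np.array([.586,.004]);print(np.hypot(*d),np.arctan2(d[1],d[0])%6.283+6.283,s['ft_force'].round(1),s['finger_gap'])
```

```text
0.07208543253093234 9.312776784521303 [ 4.5 -1.9  5.4] 0.01756135067312147
```

Call:
play_rows:
  motion:
    - {"ax": 0, "ay": 0, "az": 0, "tx": 0, "ty": -0.0089, "tz": 0, "grip": 1}
    - {"ax": 0, "ay": 0, "az": 0, "tx": -0.0011, "ty": -0.0089, "tz": 0, "grip": 1}
    - {"ax": 0, "ay": 0, "az": 0, "tx": 0, "ty": 0, "tz": 0, "grip": 1}

```text
time: 39.2
ee_pos: [0.5145, -0.0056, 0.1567]
eef_rot: [0.116, 3.137, -0.0]
ft_force: [6.5, 0.2, 5.1]
finger_gap: 0.0172
grip_force: 21.4
```

Call:
play_rows:
  motion:
    - {"ax": 0, "ay": 0, "az": 0, "tx": -0.0011, "ty": -0.0043, "tz": 0, "grip": 1}
    - {"ax": 0, "ay": 0, "az": 0, "tx": -0.0011, "ty": -0.0043, "tz": 0, "grip": 1}
    - {"ax": 0, "ay": 0, "az": 0, "tx": 0, "ty": 0, "tz": 0, "grip": 1}

```text
time: 39.45
ee_pos: [0.516, -0.0137, 0.1567]
eef_rot: [0.115, 3.138, 0.001]
ft_force: [4.8, 0.2, 6.3]
finger_gap: 0.0174
grip_force: 21.4
```

Call:
play_rows:
  motion:
    - {"ax": 0, "ay": 0, "az": 0, "tx": -0.0015, "ty": -0.0042, "tz": 0, "grip": 1}
    - {"ax": 0, "ay": 0, "az": 0, "tx": 0, "ty": 0, "tz": 0, "grip": 1}

```text
time: 39.62
ee_pos: [0.5171, -0.0178, 0.1567]
eef_rot: [0.114, 3.138, 0.001]
ft_force: [6.0, 1.1, 5.9]
finger_gap: 0.0173
grip_force: 21.4
```

Call:
play_rows:
  motion:
    - {"ax": 0, "ay": 0, "az": 0, "tx": -0.0016, "ty": -0.0042, "tz": 0, "grip": 1}
    - {"ax": 0, "ay": 0, "az": 0, "tx": 0, "ty": 0, "tz": 0, "grip": 1}

```text
time: 39.78
ee_pos: [0.5185, -0.022, 0.1567]
eef_rot: [0.114, 3.138, 0.001]
ft_force: [5.1, 0.7, 5.1]
finger_gap: 0.0171
grip_force: 21.4
```

Call:
play_rows:
  motion:
    - {"ax": 0, "ay": 0, "az": 0, "tx": -0.002, "ty": -0.004, "tz": 0, "grip": 1}
    - {"ax": 0, "ay": 0, "az": 0, "tx": 0, "ty": 0, "tz": 0, "grip": 1}

```text
time: 39.95
ee_pos: [0.5201, -0.0261, 0.1567]
eef_rot: [0.114, 3.138, 0.001]
ft_force: [4.8, 2.1, 7.0]
finger_gap: 0.0173
grip_force: 21.5
```

Call:
play_rows:
  motion:
    - {"ax": 0, "ay": 0, "az": 0, "tx": -0.0022, "ty": -0.0039, "tz": 0, "grip": 1}
    - {"ax": 0, "ay": 0, "az": 0, "tx": 0, "ty": 0, "tz": 0, "grip": 1}

```text
time: 40.12
ee_pos: [0.5213, -0.0289, 0.1567]
eef_rot: [0.113, 3.139, 0.006]
ft_force: [2.2, 7.7, 8.4]
finger_gap: 0.0171
grip_force: 21.8
```

Force along −y starts to rise: meeting the stop. One or two more small steps.

Call:
play_rows:
  motion:
    - {"ax": 0, "ay": 0, "az": 0, "tx": -0.0015, "ty": -0.003, "tz": 0, "grip": 1}
    - {"ax": 0, "ay": 0, "az": 0, "tx": 0, "ty": 0, "tz": 0, "grip": 1}

```text
time: 40.28
ee_pos: [0.5216, -0.0298, 0.1566]
eef_rot: [-0.111, -3.138, -0.014]
ft_force: [-0.9, 19.9, 14.8]
finger_gap: 0.0177
grip_force: 22.7
```

Call:
play_rows:
  motion:
    - {"ax": 0, "ay": 0, "az": 0, "tx": -0.001, "ty": -0.002, "tz": 0, "grip": 1}
    - {"ax": 0, "ay": 0, "az": 0, "tx": 0, "ty": 0, "tz": 0, "grip": 1}

```text
time: 40.45
ee_pos: [0.5218, -0.0304, 0.1566]
eef_rot: [-0.109, -3.137, -0.019]
ft_force: [-3.7, 29.8, 16.8]
finger_gap: 0.0174
grip_force: 23.5
```

Call:
play_rows:
  motion:
    - {"ax": 0, "ay": 0, "az": 0, "tx": 0.002, "ty": 0.004, "tz": 0, "grip": 1}
    - {"ax": 0, "ay": 0, "az": 0, "tx": 0, "ty": 0, "tz": 0, "grip": 0}
    - {"ax": 0, "ay": 0, "az": 0, "tx": 0, "ty": 0, "tz": 0, "grip": -0.3}
    - {"ax": 0, "ay": 0, "az": 0, "tx": 0, "ty": 0, "tz": 0, "grip": -0.3}
    - {"ax": 0, "ay": 0, "az": 0, "tx": 0, "ty": 0, "tz": 0, "grip": -0.3}
    - {"ax": 0, "ay": 0, "az": 0, "tx": 0, "ty": 0, "tz": -0.02, "grip": -0.3}
    - {"ax": 0, "ay": 0, "az": 0, "tx": 0, "ty": 0, "tz": -0.035, "grip": -0.3}
    - {"ax": 0, "ay": 0, "az": 0, "tx": 0, "ty": 0, "tz": -0.035, "grip": -0.3}
    - {"ax": 0, "ay": 0, "az": 0, "tx": 0, "ty": 0, "tz": -0.035, "grip": -0.3}
    - {"ax": 0, "ay": 0, "az": 0, "tx": 0.03, "ty": -0.02, "tz": 0, "grip": -0.3}
    - {"ax": 0, "ay": 0, "az": 0, "tx": 0.03, "ty": -0.02, "tz": 0, "grip": -0.3}
    - {"ax": 0, "ay": 0, "az": 0, "tx": 0.03, "ty": -0.02, "tz": 0, "grip": -0.3}

```text
time: 41.45
ee_pos: [0.4266, -0.0847, 0.2814]
eef_rot: [0.113, 3.14, -0.0]
ft_force: [-0.1, -0.4, 0.2]
finger_gap: 0.0552
grip_force: 0.0
```

Call:
play_rows:
  motion:
    - {"ax": 0, "ay": 0, "az": 0, "tx": 0, "ty": -0.04, "tz": 0, "grip": -0.3}
    - {"ax": 0, "ay": 0, "az": 0, "tx": 0, "ty": -0.04, "tz": 0, "grip": -0.3}
    - {"ax": 0, "ay": 0, "az": 0, "tx": 0, "ty": -0.04, "tz": 0, "grip": -0.3}
    - {"ax": 0, "ay": 0, "az": 0, "tx": 0, "ty": -0.04, "tz": 0, "grip": -0.3}
    - {"ax": 0, "ay": 0, "az": 0, "tx": 0, "ty": -0.04, "tz": 0, "grip": -0.3}
    - {"ax": 0, "ay": 0, "az": 0, "tx": 0, "ty": -0.04, "tz": 0, "grip": -0.3}
    - {"ax": 0, "ay": 0, "az": 0, "tx": 0, "ty": -0.04, "tz": 0, "grip": -0.3}
    - {"ax": 0, "ay": 0, "az": 0, "tx": 0, "ty": 0, "tz": 0, "grip": -0.3}
    - {"ax": 0, "ay": 0, "az": 0, "tx": 0, "ty": 0, "tz": 0, "grip": -0.3}

```text
time: 42.2
ee_pos: [0.4064, -0.3656, 0.2801]
eef_rot: [-0.12, -3.138, -0.002]
ft_force: [-0.3, -0.0, 0.7]
finger_gap: 0.0556
grip_force: 0.0
```

Run:
```python
from h import *
i=snap('side');t=snap('top')
C=np.array([.586,.004])
h=cv2.cvtColor(i['image'],cv2.COLOR_RGB2HSV).astype(int); m=((h[...,0]>170)|(h[...,0]<5))&(h[...,1]>90)&(h[...,2]>100)
print('caps',[(st[:4].tolist()) for st,ce,mk in comps(m,4) if 270<ce[0]<360 and 170<ce[1]<245])
k=h[...,2]<70; print('crank side',[st[:4].tolist() for st,ce,_ in comps(k,40) if 270<ce[0]<310 and 200<ce[1]<255])
for th in (6.75,6.8): print([proj(i,[*(C+.075*np.array([np.cos(b0+th),np.sin(b0+th)])),z]).round(1).tolist() for b0,z in((1.5,.094),(-.067,.094),(3.074,.076))])
yy,xx=np.mgrid[:420,:560]; th=cv2.cvtColor(t['image'],cv2.COLOR_RGB2HSV).astype(int)
k=(th[...,2]<60)&(np.hypot(xx-280,yy-190)<36); 
for st,ce,_ in comps(k,15): p=cast(t,ce,.08)[:2]-C; print('crank top',st,ce.round(1),q(np.hypot(*p)),(np.arctan2(p[1],p[0])%6.2832+6.2832-3.074))
b=(th[...,0]>104)&(th[...,0]<125)&(th[...,1]>110)&(np.hypot(xx-278,yy-185)<40)
for st,ce,mk in comps(b,20): c=circ(castn(t,np.argwhere(mk)[:,::-1],.046))-[*C,0]; print('ring',c.round(4),np.arctan2(c[1],c[0]))
for w in wedges(t): print(w)
mo=(h[...,0]>3)&(h[...,0]<16)&(h[...,1]>170); print([st.tolist() for st,ce,_ in comps(mo,30) if 270<ce[0]<350 and ce[1]>200])
```

```text
caps [[322, 210, 4, 4], [328, 212, 3, 5], [337, 221, 14, 4]]
crank side []
[[291.4, 211.2], [326.7, 212.2], [289.0, 229.8]]
[[290.5, 211.4], [325.7, 211.9], [289.9, 230.2]]
crank top [286 200   6  10  46] [288.5 204.3] 0.0734 6.7824500783014745
ring [0.0686 0.0334 0.0301] 0.45338648256288544
ring [ 0.0321 -0.066   0.0298] -1.1179094269378267
ring [-0.031   0.0693  0.0299] 1.991673558582821
{'px': array([222.7, 178.8]), 'c': array([0.6057, 0.1708]), 'yaw': -0.06, 'L': np.float64(0.1087), 'head': array([0.5829, 0.1721]), 'shoulder': array([0.6028, 0.1709])}
{'px': array([332.2, 189.1]), 'c': array([ 0.5807, -0.161 ]), 'yaw': -0.088, 'L': np.float64(0.1088), 'head': array([ 0.5588, -0.159 ]), 'shoulder': array([ 0.5787, -0.1608])}
[[312, 256, 26, 7, 92]]
```

Run:
```python
from h import *
t=snap('top'); h=cv2.cvtColor(t['image'],cv2.COLOR_RGB2HSV).astype(int)
m=((h[...,0]>165)|(h[...,0]<6))&(h[...,1]>70); yy,xx=np.mgrid[:420,:560]
for c in [(.617,-.062),(.6546,.0374),(.555,.0733)]:
    p=proj(t,[*c,.094]); k=m&(np.hypot(xx-p[0],yy-p[1])<10); n=k.sum(); print(p.round(1),n, q(castn(t,np.argwhere(k)[:,::-1],.094).mean(0)) if n else '')
p=proj(t,[.4,.24,0]); print(bot.read_state()['time'])
```

```text
[301.4 170.1] 0 
[267.  156.8] 41 [0.6501 0.0375]
[253.6 190.3] 41 [0.5499 0.0724]
42.35
```

Both cups are upright in their holders, both wedges are home and the carousel is at its stop.

```bash
python3 -c "
from h import *
print(bot.close_job())"
```

```text
the job is handed in; nothing more can be done
None
```

Job handed in after about 42 s of robot time: both wedges are driven home against their clamps, and both cups present stand upright in their own holders. The carousel is turned anticlockwise to its stop, about 6.8 rad, and the tape was left untouched.

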